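# Nip up the tapered plug of the bench air manifold

## Task

Take the yellow T-key from its stand and seat it gently in the square recess of the brass plug on the bench air manifold. Turn it clockwise until the taper first bites, then about 20 degrees further so that the plug is snug; never much more, or the block cracks. Leave the key standing fully home in the plug, let go, and leave everything else on the bench alone.

Things in the scene. Friction and masses are not known exactly. Their poses are not given: they have to be found in the camera images.
- manifold: aluminium air manifold block fixed to the bench, 120 (x) x 90 (y) x 55 mm tall; origin under its centre; two brass outlets stick 38 mm out of its +x end, a blue inlet cap 10 mm out of its -x end, none above its top; the plug sits upright in the centre of its top face
- plug: round brass tapered plug, 36 mm across, sunk in the block, red mark on its rim at +x; origin on its axis 28 mm above the bench. Clockwise from above tightens. It turns freely (about 0.03 N m) for an unknown 0.2 to 1.25 rad, not told by its looks or angle. Then the taper bites: the moment jumps to about 0.18 N m and rises 0.26 N m per further rad (a third less is felt while pausing). It stays where left, without visibly sinking
- plug_mouth (a point): centre of the mouth of the plug's square recess, level with the plug's top, 1 mm above the block's top (56 mm above the bench). The recess is 15.2 mm square and 18 mm deep; its sides run along this point's x and y, and it turns with the plug. Snug is 20 degrees past the bite (about 0.27 N m in all); over 34 degrees past it the block cracks
- seat_ring (a point): hidden point on the plug's axis inside the block, 10 mm above the bench before the bite; the wedging taper pushes it down 1 mm per rad turned past the bite. Far too little to be measured: it only serves to judge how snug the plug is. Feel the turning moment instead
- key_grip (a point): centre of the T-key's yellow handle bar, the place to grasp: bar 64 mm long along x, 14 mm wide along y, 22 mm tall, its centre 73 mm above the key's tip. The key is 84 mm tall, 160 g, upright; below the bar a 12 mm round shaft, then a 14 mm square tip 22 mm long, sides along x and y, its last 4 mm tapering to 11 mm
- key_tip (a point): centre of the T-key's lower end, on its axis, 73 mm below key_grip; it starts 10 mm above the bench in the stand; fully home in the plug it lies 18 mm below plug_mouth
- stand: dark grey key stand fixed to the bench, 90 x 70 x 35 mm tall, with a 16 mm square hole 25 mm deep in the middle of its top in which the key stands; origin under its centre
- spare_plug: bystander: loose spare brass tapered plug, 34 mm head, 30 mm tall, stands on its small end; origin under its centre
- spool: bystander: small solder spool standing on end, 48 mm diameter, 40 mm tall; origin under its centre
- driver: bystander: green-handled screwdriver lying flat, 170 mm long; origin at mid-length on the table
- spanner: bystander: steel spanner lying flat, 180 mm long; origin at mid-length on the table
- flux: bystander: clear plastic bottle, 36 mm diameter, 85 mm tall; origin under its centre
- meter: bystander: dark grey multimeter lying flat, 165 x 82 x 38 mm; origin under its centre
- mug: bystander: white mug, 76 mm diameter, 90 mm tall; origin under its centre
There are look-alikes about, which are no part of the job. There is more than one size of the part that bears key_grip; the job needs the smallest.

How it is judged:
On the way, in this order (a step that is already met when the one before it is completed fails the run):
1. the key stands in the plug's recess, before the taper has bitten (z of key_tip in the frame of plug_mouth below -0.013 m and horizontal distance between key_tip and plug_mouth below 0.004 m and angle between key_grip's own z axis and vertical below 0.15 rad and z of seat_ring in the frame of manifold above 0.00995 m), for 0.2 s.
2. with the key in the recess, the plug is turned past the bite until snug (z of key_tip in the frame of plug_mouth below -0.013 m and horizontal distance between key_tip and plug_mouth below 0.004 m and angle between key_grip's own z axis and vertical below 0.15 rad and z of seat_ring in the frame of manifold below 0.00983 m), for 0.2 s.
At the end, for the whole second after the job is handed in: The plug is snug: turned 0.17 to 0.52 rad (10 to 30 degrees) past the bite (seat_ring 0.17 to 0.52 mm down). The key stands in the recess, at rest and released: its tip more than 13 mm below plug_mouth and within 4 mm of its axis, tilted less than 0.15 rad (all of step 2 and z of seat_ring in the frame of manifold above 0.00948 m and linear speed of key below 0.02 m/s); the robot touches nothing.
It fails at once if the plug is overtightened: more than 0.60 rad (34 degrees) past the bite (z of seat_ring in the frame of manifold below 0.0094 m).
It fails at once if the key is rammed or levered: more than 60 N between the key and the manifold with its plug (contact force between key and manifold above 60 N).
It fails at once if a bystander is disturbed: shifted more than 30 mm (distance of any of spare_plug, spool, driver, spanner, flux, meter, mug from where it was at the start of the episode above 0.03 m).
It also fails if it takes over 58 s, if anything falls off the work surface, if the arm or the gripper's body presses on something with over 40 N, if the wrist force passes 120 N, or if a joint passes its speed limit or range.

## Robot

A 6-joint arm with a two-finger parallel gripper is mounted at the origin on the work surface. World frame = base frame: x ahead of the robot, y to its left, z up, the work surface at z = 0. Lengths are in m, angles in rad, forces in N, time in s.
With the tool pointing down it reaches from about 0.225 to 0.875 m from the base axis. Payload 3.4 kg.
Tool frame: the origin (TCP) lies at the very end of the fingers, on their centre line; the grasp point (between the pads) lies env.grasp_offset behind it (env.grasp_offset is the distance from the TCP to the grasp point, in m); x points along the fingers, z is the direction in which the jaws open and shut, and the axes are right-handed (so a half turn about x gives the same grasp; the last joint's range is limited). The gripper opens to 85 mm and grips with 20 to 120 N. Pads are 22 mm wide; open, the fingers measure 114 mm over their backs; the gripper's body (76 mm by 85 mm) begins 54 mm behind the grasp point. The pads swing forward as they close: fully open they stand 13 mm farther back than shut.
Start: joints at [-1.353, 0.276, 1.505, -0, 1.361, -0.121], TCP at [0.191, -0.542, 0.231] pointing down, gripper open.
Joint ranges: [-2.89, 2.89], [-0.75, 2.08], [0.22, 2.7], [-1.18, 4.32], [0.11, 2.71], [-2.7, 2.7]. Speed limits (rad/s): [2.57, 2.57, 3.14, 3.14, 3.14, 3.14].

## Interface

Orientations are given as a rotation vector (axis times angle).
In Python, from bench import env gives the robot as it stands.
- The arm moves only by the tool servo_tool, never from a script. Its argument "steps" is text: rows parted by semicolons, each of 6 numbers parted by spaces: the shift along the tool's x, y, z in units of 250 mm (1.0 is 250 mm), then the turn, a rotation vector about the tool's x, y, z in units of 360 degrees (1.0 is 360 degrees). A call has 1 to 20 rows; each row is the pose to reach, as a shift and turn from the pose commanded when the call began, along the tool's axes at that moment, turning the shorter way round; what a row does not reach only later rows make up. A row lasts 1/10 s, in which the tool goes at most 50 mm and 8.59 degrees, less where a joint would pass 70% of its speed; a pose out of reach is approached as far as the arm can. A call with a number of a shift or a turn outside -1 to 1 is refused whole. A call with a gripper value outside its range is refused whole. "jaw" is the opening, from -1 (shut) to 1 (fully open), so that 0 is half open, set as the call begins (left out, the last holds). The fingers move at their own pace and stop on an object; "squeeze" is the grip in N (left out, the last holds). Time passes only in rows, so rows that repeat a pose let the fingers close. It gives the time, the measured TCP pose, the force and the opening at its end, in the units of the state.
- env.state(): the state, without advancing time (a new reading comes with each control period).
- env.capture(name): name is "side" or "top"; returns the picture (420x560x3 uint8, red, green, blue); there is no depth.
- env.camera_info(name): a dict with "vertical_fov" (degrees; the focal length in pixels is half the picture's height over the tangent of half this angle, whatever the lens; pixels are square), "cx", "cy" (the principal point, pixels), "xyz" and "attitude" of the camera in the world. Camera axes: x right, y down, z forward; pixel columns grow to the right and rows downward; lengths in m; the calibration is good to about 2 mm. A picture is of the moment at which its call begins. camera_info takes no time and is no camera call.
- env.job_done(): hands the job in, once; it reports no verdict.
The state is a dict: "t": time; "qpos": joint angles; "qvel": joint speeds; "joint_torque": joint torques, N m; "tool_pos": TCP position; "eef_rot": TCP orientation; "wrist_force": force on the tool from outside, world axes, zero at the start; "torque": the same for the moment, N m; "gripper_width": opening from 0.0 (shut) to 1.0 (fully open).
Only numpy, scipy, OpenCV 4.12 (cv2) and the standard library are available. Lean on these libraries where they do the work, as an engineer would, in place of code of your own. Each camera call takes 0.05 s, during which the arm holds its last target.

## Working session

There is one attempt and no reset: what is moved stays moved. The work goes in short steps, Python scripts to look and compute and a tool call to move; the robot and the scene stay as the last step left them, time stands still between calls to the robot, and variables do not carry over. Pictures are saved under pics/ and viewed, and the job is handed in when it is done.

Besides the shell and the picture viewer there is one more tool, called by a JSON object that holds its "fn" and its "kwargs". servo_tool: Moves the arm, as the interface text tells. Shifts and turns lie within -1 to 1; 1 stands for 250 mm of shift or 360 degrees of turn. Its arguments: {"type":"object","properties":{"steps":{"type":"string"},"jaw":{"type":"number"},"squeeze":{"type":"number"}},"required":["steps"]}

```bash
ls; mkdir -p pics
python3 - <<'E'
from bench import env
import cv2
print(env.state(), env.grasp_offset)
for n in ["side","top"]:
    print(n,env.camera_info(n))
    cv2.imwrite(f"pics/{n}0.png",env.capture(n)[:,:,::-1])
E
```

```text
pics
{'t': 0.0, 'qpos': array([-1.35301194e+00,  2.76589825e-01,  1.50614047e+00,  1.91235134e-05,
        1.36073060e+00, -1.20993082e-01]), 'qvel': array([ 4.82183157e-04,  4.76261075e-04,  1.71965821e-03, -8.50171158e-04,
        1.34111556e-07, -1.54902715e-04]), 'joint_torque': array([-1.08271848e-03, -4.16780484e+01, -2.45807076e+01,  7.95891719e-05,
        1.09950654e-02, -2.12730595e-05]), 'tool_pos': array([ 0.19097914, -0.54178189,  0.23043976]), 'eef_rot': array([ 0.95736431,  1.35204202, -0.95526321]), 'wrist_force': array([-0.04373156, -1.16068764,  0.16378226]), 'torque': array([-0.02173052,  0.05144522, -0.04725305]), 'gripper_width': 0.9972889824847466} 0.0187
side {'vertical_fov': 47.996055962924814, 'cx': 286.7371113499764, 'cy': 201.63534358325103, 'xyz': array([0.38239632, 0.96432033, 0.88765906]), 'attitude': array([-0.13812634,  2.78709817, -1.30437769])}
top {'vertical_fov': 53.26779274873323, 'cx': 276.07615717136423, 'cy': 210.3487810565524, 'xyz': array([0.41069872, 0.00423336, 1.34342515]), 'attitude': array([-2.23049767,  2.17135717, -0.07876219])}
```

View pics/side0.png

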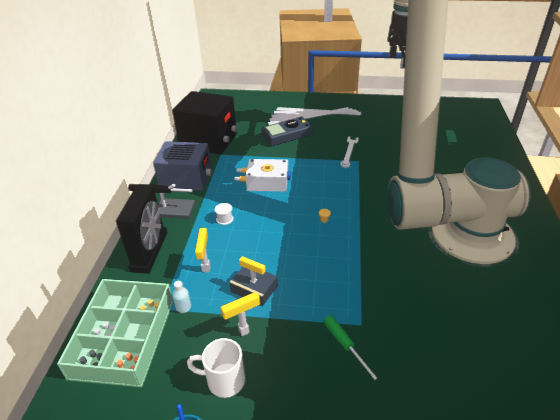

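View pics/top0.png

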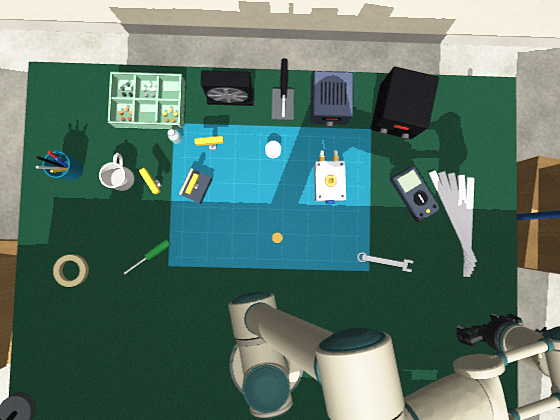

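```bash
cat > h.py <<'E'
import numpy as np, cv2
from scipy.spatial.transform import Rotation as R
from bench import env
def cam(n):
    c=env.camera_info(n); f=210/np.tan(np.radians(c['vertical_fov']/2))
    return c,f,R.from_rotvec(c['attitude']).as_matrix()
def ray(n,u,v):
    c,f,M=cam(n); return c['xyz'],M@np.array([(u-c['cx'])/f,(v-c['cy'])/f,1])
def atz(n,u,v,z):
    o,d=ray(n,u,v); return o+d*(z-o[2])/d[2]
def proj(n,p):
    c,f,M=cam(n); q=M.T@(np.array(p)-c['xyz']); return np.array([c['cx']+f*q[0]/q[2],c['cy']+f*q[1]/q[2]])
def crop(img,u0,u1,v0,v1,k,out):
    cv2.imwrite(out,cv2.resize(img[v0:v1,u0:u1],None,fx=k,fy=k,interpolation=cv2.INTER_CUBIC))
E
python3 - <<'E'
from h import *
t=cv2.imread('pics/top0.png');s=cv2.imread('pics/side0.png')
crop(t,130,230,120,210,7,'pics/t_key.png')
crop(t,290,370,140,215,7,'pics/t_man.png')
crop(s,190,290,220,340,5,'pics/s_key.png')
crop(s,225,305,145,205,8,'pics/s_man.png')
E
```

```text
(no output)
```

View pics/t_key.png

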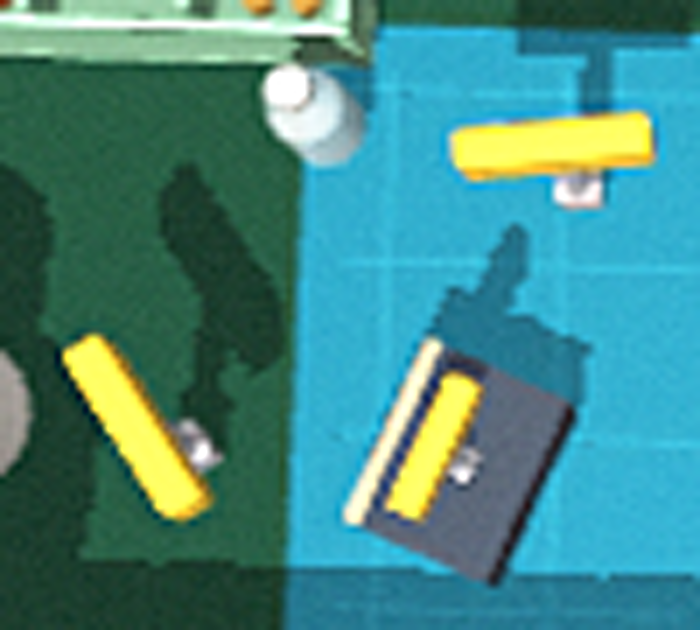

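View pics/t_man.png

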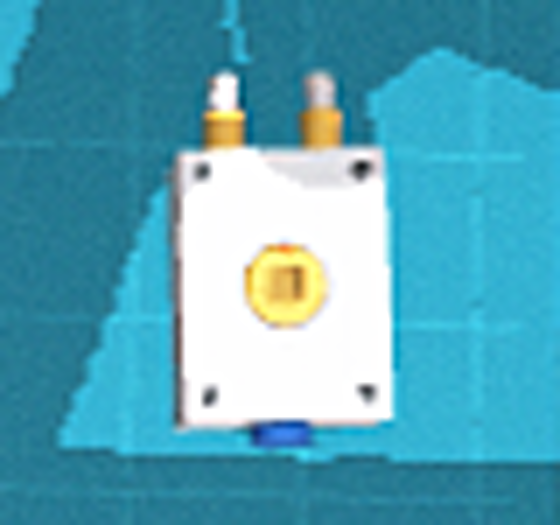

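View pics/s_key.png

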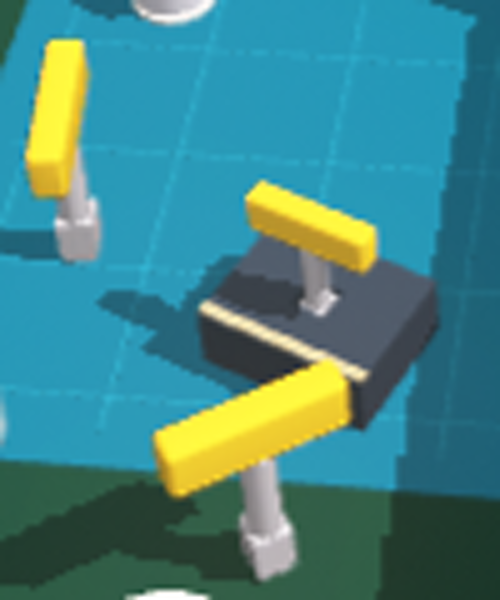

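View pics/s_man.png

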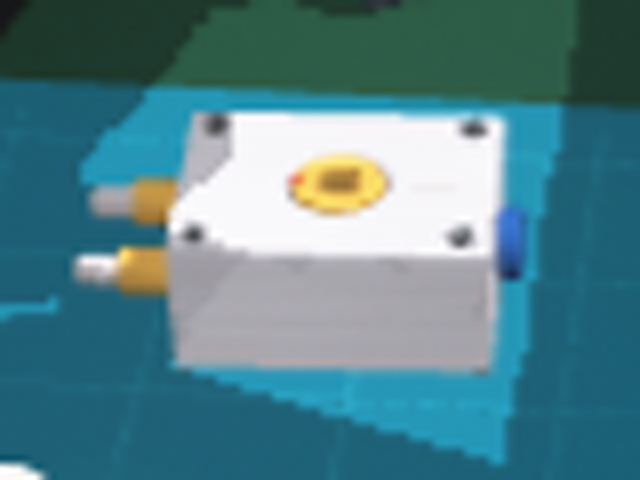

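```bash
cat > fit.py <<'E'
from h import *
from scipy.optimize import minimize
K=6
def sil(n,pts,box):
    u0,u1,v0,v1=box
    q=np.array([proj(n,p) for p in pts])
    h=cv2.convexHull(((q-[u0,v0]+0.5)*K*16).astype(np.int32))
    m=np.zeros(((v1-v0)*K,(u1-u0)*K),np.uint8); cv2.fillConvexPoly(m,h,255,shift=4)
    return cv2.resize(m,(u1-u0,v1-v0),interpolation=cv2.INTER_AREA)/255.
def ymask(img,box,sb=150):
    u0,u1,v0,v1=box; c=img[v0:v1,u0:u1].astype(float)
    # soft yellow: min(R,G)-B
    return np.clip((np.minimum(c[...,2],c[...,1])-c[...,0])/sb,0,1)
def boxpts(x,y,yaw,L,W,z0,z1):
    c,s=np.cos(yaw),np.sin(yaw)
    return [(x+c*a-s*b,y+s*a+c*b,z) for a in(-L/2,L/2) for b in(-W/2,W/2) for z in(z0,z1)]
def cyl(x,y,r,z0,z1):
    return [(x+r*np.cos(a),y+r*np.sin(a),z) for a in np.linspace(0,6.28,40) for z in (z0,z1)]
E
python3 - <<'E'
from fit import *
im={'top':cv2.imread('pics/top0.png'),'side':cv2.imread('pics/side0.png')}
g=atz('top',130+435/7,120+447/7,.094);print('guess',g)
bx={'top':(180,202,170,198),'side':(235,270,255,275)}
print(atz('side',252,265,.083))
for cams in (['top'],['side'],['top','side']):
    f=lambda p:sum(((sil(n,boxpts(p[0],p[1],p[2],.064,.014,.072,.094),bx[n])-ymask(im[n],bx[n]))**2).sum() for n in cams)
    best=min((minimize(f,[g[0],g[1],y0],method='Nelder-Mead',options=dict(initial_simplex=[[g[0],g[1],y0],[g[0]+.01,g[1],y0],[g[0],g[1]+.01,y0],[g[0],g[1],y0+.3]],xatol=1e-5,fatol=1e-4)) for y0 in (-1,-.5,0,.5,1,1.5)),key=lambda r:r.fun)
    print('key',cams,best.x,best.fun)
bm={'top':(320,342,170,192),'side':(258,278,162,174)}
g=atz('top',290+285/7,140+285/7,.056);print('guess',g,atz('side',225+339/8,145+184/8,.056))
for cams in (['top'],['side'],['top','side']):
    f=lambda p:sum(((sil(n,cyl(p[0],p[1],.018,.055,.056),bm[n])-ymask(im[n],bm[n],80))**2).sum() for n in cams)
    r=minimize(f,g[:2],method='Nelder-Mead',options=dict(initial_simplex=[g[:2],g[:2]+[.01,0],g[:2]+[0,.01]],xatol=1e-5,fatol=1e-4))
    print('plug',cams,r.x,r.fun)
# manifold edges: outlet/corner screws
sc={'top':[(202,172),(360,170),(209,396),(367,393)],'side':[(216,124),(473,128),(193,233),(460,237)]}
t=np.array([atz('top',290+a/7,140+b/7,.055) for a,b in sc['top']]); print('top',t.mean(0)); print(t)
t=np.array([atz('side',225+a/8,145+b/8,.055) for a,b in sc['side']]); print('side',t.mean(0)); print(t)
for n,c in (('top',(285,246)),('side',(297,182))):
    k,o=((7,(290,140)),(8,(225,145)))[n=='side']; print('red',atz(n,o[0]+c[0]/k,o[1]+c[1]/k,.056))
E
```

```text
guess [0.55266077 0.23786902 0.094     ]
[0.5550346  0.23827612 0.083     ]Traceback (most recent call last):
  File "<stdin>", line 8, in <module>
  File "<stdin>", line 8, in <genexpr>
    res = _minimize_neldermead(fun, x0, args, callback, bounds=bounds,
                               **options)
    fxr = func(xr)
    fx = function(np.copy(x), *(wrapper_args + args))
  File "<stdin>", line 7, in <lambda>
  File "<stdin>", line 7, in <genexpr>
  File "fit.py", line 6, in sil
    q=np.array([proj(n,p) for p in pts])
                ~~~~^^^^^
  File "h.py", line 12, in proj
    c,f,M=cam(n); q=M.T@(np.array(p)-c['xyz']); return np.array([c['cx']+f*q[0]/q[2],c['cy']+f*q[1]/q[2]])
          ~~~^^^
  File "h.py", line 5, in cam
    c=env.camera_info(n); f=210/np.tan(np.radians(c['vertical_fov']/2))
ValueError: time passes only in moves, steps and waits
```

```bash
python3 - <<'E'
s=open('h.py').read()
s=s.replace("def cam(n):\n    c=env.camera_info(n);","import functools\n@functools.cache\ndef cam(n):\n    c=env.camera_info(n);")
open('h.py','w').write(s)
E
cat > m1.py <<'E'
from fit import *
im={'top':cv2.imread('pics/top0.png'),'side':cv2.imread('pics/side0.png')}
g=atz('top',130+435/7,120+447/7,.094);print('guess',g)
bx={'top':(180,202,170,198),'side':(235,270,255,275)}
print(atz('side',252,265,.083))
for cams in (['top'],['side'],['top','side']):
    f=lambda p:sum(((sil(n,boxpts(p[0],p[1],p[2],.064,.014,.072,.094),bx[n])-ymask(im[n],bx[n]))**2).sum() for n in cams)
    best=min((minimize(f,[g[0],g[1],y0],method='Nelder-Mead',options=dict(initial_simplex=[[g[0],g[1],y0],[g[0]+.01,g[1],y0],[g[0],g[1]+.01,y0],[g[0],g[1],y0+.3]],xatol=1e-5,fatol=1e-4)) for y0 in (-1,-.5,0,.5,1,1.5)),key=lambda r:r.fun)
    print('key',cams,best.x,best.fun)
bm={'top':(320,342,170,192),'side':(258,278,162,174)}
g=atz('top',290+285/7,140+285/7,.056);print('guess',g,atz('side',225+339/8,145+184/8,.056))
for cams in (['top'],['side'],['top','side']):
    f=lambda p:sum(((sil(n,cyl(p[0],p[1],.018,.055,.056),bm[n])-ymask(im[n],bm[n],80))**2).sum() for n in cams)
    r=minimize(f,g[:2],method='Nelder-Mead',options=dict(initial_simplex=[g[:2],g[:2]+[.01,0],g[:2]+[0,.01]],xatol=1e-5,fatol=1e-4))
    print('plug',cams,r.x,r.fun)
sc={'top':[(202,172),(360,170),(209,396),(367,393)],'side':[(216,124),(473,128),(193,233),(460,237)]}
t=np.array([atz('top',290+a/7,140+b/7,.055) for a,b in sc['top']]); print('top',t.mean(0)); print(t)
t=np.array([atz('side',225+a/8,145+b/8,.055) for a,b in sc['side']]); print('side',t.mean(0)); print(t)
for n,c in (('top',(285,246)),('side',(297,182))):
    k,o=((7,(290,140)),(8,(225,145)))[n=='side']; print('red',atz(n,o[0]+c[0]/k,o[1]+c[1]/k,.056))
E
python3 m1.py
```

```text
guess [0.55266077 0.23786902 0.094     ]
[0.5550346  0.23827612 0.083     ]
key ['top'] [ 0.5554651   0.2418476  -0.40370176] 10.016429373317955
key ['side'] [ 0.55564091  0.23803871 -0.47404891] 37.9844029219531
key ['top', 'side'] [0.55515087 0.24037432 2.70200637] 64.16898915801615
guess [ 0.57891738 -0.18246742  0.056     ] [ 0.57891973 -0.17984904  0.056     ]
plug ['top'] [ 0.58066181 -0.18083865] 0.9041299019607842
plug ['side'] [ 0.58083547 -0.18322813] 0.8545397803729333
plug ['top', 'side'] [ 0.58085566 -0.18158045] 4.925311358612072
top [ 0.58014888 -0.18238292  0.055     ]
[[ 0.62840296 -0.14474272  0.055     ]
 [ 0.63135061 -0.21500417  0.055     ]
 [ 0.52877899 -0.14991063  0.055     ]
 [ 0.53206295 -0.21987416  0.055     ]]
side [ 0.580905  -0.1840205  0.055    ]
[[ 0.63203958 -0.21653994  0.055     ]
 [ 0.53279575 -0.22201254  0.055     ]
 [ 0.62901624 -0.1458562   0.055     ]
 [ 0.52976845 -0.15167331  0.055     ]]
red [ 0.59628545 -0.18213407  0.056     ]
red [ 0.59492726 -0.17981296  0.056     ]
```

```bash
cat > m2.py <<'E'
from fit import *
im={'top':cv2.imread('pics/top0.png'),'side':cv2.imread('pics/side0.png')}
g=np.array([.5555,.240])
bx={'top':(182,202,170,198),'side':(236,268,255,276)}
def ym(img,b):
    u0,u1,v0,v1=b; c=img[v0:v1,u0:u1].astype(float)
    r=(np.minimum(c[...,2],c[...,1])-c[...,0])/np.maximum(c.max(2),1)
    return np.clip((r-.35)/.35,0,1)
np.set_printoptions(linewidth=220)
for n in bx: print((ym(im[n],bx[n])*9).astype(int))
for cams in (['top'],['side'],['top','side']):
    M={n:ym(im[n],bx[n]) for n in cams}
    f=lambda p:sum(((sil(n,boxpts(p[0],p[1],p[2],.064,.014,.072,.094),bx[n])-M[n])**2).sum() for n in cams)
    best=min((minimize(f,[g[0],g[1],y0],method='Nelder-Mead',options=dict(initial_simplex=[[g[0],g[1],y0],[g[0]+.01,g[1],y0],[g[0],g[1]+.01,y0],[g[0],g[1],y0+.3]],xatol=1e-5,fatol=1e-4)) for y0 in (-1,-.5,0,.5,1,1.5)),key=lambda r:r.fun)
    print('key',cams,best.x,best.fun)
E
python3 m2.py
```

```text
[[0 0 0 0 0 0 0 0 0 0 0 0 0 0 0 0 0 0 0 0]
 [0 0 0 0 0 0 0 0 0 0 0 0 0 0 0 0 0 0 0 0]
 [0 0 0 0 0 0 0 0 0 0 0 0 0 0 0 0 0 0 0 0]
 [0 0 0 0 0 0 0 0 0 0 0 0 3 2 0 0 0 0 0 0]
 [0 0 0 0 0 0 0 0 0 0 0 7 6 7 9 4 0 0 0 0]
 [0 0 0 0 0 0 0 0 0 0 0 8 6 5 5 8 3 0 0 0]
 [0 0 0 0 0 0 0 0 0 0 3 8 6 6 6 9 0 0 0 0]
 [0 0 0 0 0 0 0 0 0 0 8 6 6 5 7 7 0 0 0 0]
 [0 0 0 0 0 0 0 0 0 2 8 6 6 6 9 3 0 0 0 0]
 [0 0 0 0 0 0 0 0 0 8 6 6 6 7 7 1 0 0 0 0]
 [0 0 0 0 0 0 0 0 0 9 6 6 6 8 6 0 0 0 0 0]
 [0 0 0 0 0 0 0 0 6 6 6 6 7 7 3 0 0 0 0 0]
 [0 0 0 0 0 0 0 0 9 6 6 5 9 5 0 0 0 0 0 0]
 [0 0 0 0 0 0 0 6 7 6 5 6 9 1 0 0 0 0 0 0]
 [0 0 0 0 0 0 0 8 7 6 6 9 5 0 0 0 0 0 0 0]
 [0 0 0 0 0 0 5 6 6 6 6 9 0 0 0 0 0 0 0 0]
 [0 0 0 0 0 0 9 6 6 6 8 5 0 0 0 0 0 0 0 0]
 [0 0 0 0 0 4 6 6 6 6 9 0 0 0 0 0 0 0 0 0]
 [0 0 0 0 0 8 6 6 6 8 4 0 0 0 0 0 0 0 0 0]
 [0 0 0 0 4 7 6 6 6 9 0 0 0 0 0 0 0 0 0 0]
 [0 0 0 0 8 6 6 5 7 6 0 0 0 0 0 0 0 0 0 0]
 [0 0 0 0 8 6 6 6 9 3 0 0 0 0 0 0 0 0 0 0]
 [0 0 0 0 6 6 6 7 7 0 0 0 0 0 0 0 0 0 0 0]
 [0 0 0 0 0 0 7 8 2 0 0 0 0 0 0 0 0 0 0 0]
 [0 0 0 0 0 0 0 0 0 0 0 0 0 0 0 0 0 0 0 0]
 [0 0 0 0 0 0 0 0 0 0 0 0
[... 1023 characters left out ...]
 6 8 9 9 8 8 0 0 0]
 [0 0 0 0 0 0 0 0 0 0 0 0 0 0 2 5 5 5 5 5 5 5 5 5 6 6 7 7 8 0 0 0]
 [0 0 0 0 0 0 0 0 0 0 0 0 0 0 0 0 2 5 5 5 5 5 5 5 5 6 7 8 7 0 0 0]
 [0 0 0 0 0 0 0 0 0 0 0 0 0 0 0 0 0 0 1 5 5 5 5 5 5 6 7 7 7 0 0 0]
 [0 0 0 0 0 0 0 0 0 0 0 0 0 0 0 0 0 0 0 0 0 2 5 5 5 5 7 7 1 0 0 0]
 [0 0 0 0 0 0 0 0 0 0 0 0 0 0 0 0 0 0 0 0 0 0 0 2 5 5 6 4 0 0 0 0]
 [0 0 0 0 0 0 0 0 0 0 0 0 0 0 0 0 0 0 0 0 0 0 0 0 0 0 1 0 0 0 0 0]
 [0 0 0 0 0 0 0 0 0 0 0 0 0 0 0 0 0 0 0 0 0 0 0 0 0 0 0 0 0 0 0 0]]
key ['top'] [ 0.55594493  0.24128744 -0.40504462] 19.861633861200584
key ['side'] [ 0.55570321  0.2374722  -0.5011577 ] 55.49528707431183
key ['top', 'side'] [0.55602304 0.24000567 2.71447137] 90.79857209928934
```

```bash
sed -i 's#(r-.35)/.35#(r-.25)/.25#; s/xatol=1e-5/xatol=1e-6/' m2.py; python3 m2.py | grep key
python3 - <<'E'
from h import *
im={n:cv2.imread(f'pics/{n}0.png') for n in('top','side')}
# red mark
for n,b in(('top',(320,342,168,192)),('side',(256,282,160,176))):
    u0,u1,v0,v1=b;c=im[n][v0:v1,u0:u1].astype(float)
    w=np.clip(c[...,2]-c[...,1]-70,0,None); print((w).astype(int).max()); vv,uu=np.mgrid[v0:v1,u0:u1]
    u,v=(w*uu).sum()/w.sum(),(w*vv).sum()/w.sum(); print(n,u,v,atz(n,u,v,.056))
for p in [(.58,-.182,.056),(.61,-.182,.056)]: print(proj('top',p),proj('side',p))
print(proj('top',env.state()['tool_pos']),proj('side',env.state()['tool_pos']))
print(R.from_rotvec(env.state()['eef_rot']).as_matrix())
E
```

```text
key ['top'] [ 0.55595289  0.24148079 -0.40482514] 5.643981894775297
key ['side'] [ 0.55560255  0.23775893 -0.46642901] 32.20838775712975
key ['top', 'side'] [ 0.55543774  0.2400101  -0.42731735] 56.37360941198883
42
top 330.22222222222223 175.0 [ 0.59668712 -0.1805967   0.056     ]
33
side 261.8918918918919 167.0 [ 0.59620269 -0.18360142  0.056     ]
[330.57050778 180.36266375] [267.11936151 167.56734359]
[330.75581175 170.75043715] [257.30502558 167.08764007]
[473.19362762 322.12664505] [397.07602748  66.33072592]
[[-3.58591063e-04  9.43168037e-01  3.32316003e-01]
 [ 1.60154086e-03  3.32316140e-01 -9.43166697e-01]
 [-9.99998653e-01  1.94006509e-04 -1.62968775e-03]]
```

```bash
cat >> m2.py <<'E'
print('free')
for cams in (['top'],['side'],['top','side']):
    M={n:ym(im[n],bx[n]) for n in cams}
    f=lambda p:sum(((sil(n,boxpts(p[0],p[1],p[2],p[3],p[4],p[5]-.011,p[5]+.011),bx[n])-M[n])**2).sum() for n in cams)
    x0=np.array([.5558,.240,-.43,.064,.014,.083]); S=[x0]+[x0+np.eye(6)[i]*[.005,.005,.1,.01,.005,.01][i] for i in range(6)]
    r=minimize(f,x0,method='Nelder-Mead',options=dict(initial_simplex=S,maxiter=1500))
    print('key',cams,r.x,r.fun)
E
python3 m2.py | sed -n '/free/,$p'
```

```text
free
key ['top'] [ 0.55514186  0.24060218 -0.39805743  0.06358063  0.0119848   0.08846489] 1.9785691945456527
key ['side'] [ 0.5551238   0.24014961 -0.39284814  0.06082845  0.00992462  0.08551678] 3.0140099840715995
key ['top', 'side'] [ 0.55494524  0.24109228 -0.396274    0.06127623  0.01065354  0.08666448] 10.558776568792869
```

```bash
cat > go.py <<'E'
import sys,json,os
from h import *
def pose(psi):
    z=np.array([np.cos(psi),np.sin(psi),0]);x=np.array([0,0,-1.]);return np.array([x,np.cross(z,x),z]).T
def go(x,y,z,psi):
    """print tool-frame units from commanded pose (cmd.json) to target"""
    if os.path.exists('cmd.json'): c=json.load(open('cmd.json'))
    else: c=[.1910,-.5420,.231,-1.2320]
    M=pose(c[3]); d=M.T@(np.array([x,y,z])-c[:3])/.25
    a=(c[3]-psi+np.pi)%(2*np.pi)-np.pi
    d=np.round(d,4);u=np.round(a/2/np.pi,4)
    print(*d,u,0,0)
    n=np.array(c[:3])+M@d*.25
    json.dump([*n,c[3]-u*2*np.pi],open('cmd.json','w')); print(json.load(open('cmd.json')))
def st():
    s=env.state();M=R.from_rotvec(s['eef_rot']).as_matrix()
    print('t',s['t'],'tcp',s['tool_pos'].round(4),'psi',np.arctan2(M[1,2],M[0,2]).round(4),'tilt',M[:2,0].round(4),'F',s['wrist_force'].round(2),'T',s['torque'].round(3),'g',round(s['gripper_width'],3),'q',s['qpos'].round(3),'jt6',s['joint_torque'][5].round(3))
if __name__=='__main__': st(); go(*map(float,sys.argv[1:]))
E
python3 go.py .555 .2407 .15 1.176
```

```text
t 0.1 tcp [ 0.191  -0.5419  0.2305] psi -1.232 tilt [-0.0004  0.0016] F [ 0.09  1.59 -0.07] T [ 0.018 -0.057  0.023] g 1.0 q [-1.353  0.277  1.506 -0.     1.361 -0.121] jt6 0.0
0.324 2.4138 -2.4689 -0.3832 0 0
[0.5550111072813775, 0.2406969508697383, 0.15000000000000002, 1.1757166097112173]
```

```bash
rm cmd.json; python3 go.py .312 -.281 .23 -.4;  python3 go.py .433 -.02 .22 .4; python3 go.py .555 .2407 .16 1.176
```

```text
t 0.1 tcp [ 0.191  -0.5419  0.2305] psi -1.232 tilt [-0.0004  0.0016] F [ 0.09  1.59 -0.07] T [ 0.018 -0.057  0.023] g 1.0 q [-1.353  0.277  1.506 -0.     1.361 -0.121] jt6 0.0
0.004 0.8035 -0.8238 -0.1324 0 0
[0.312008428010523, -0.280995922492728, 0.23, -0.40010626532942284]
t 0.1 tcp [ 0.191  -0.5419  0.2305] psi -1.232 tilt [-0.0004  0.0016] F [ 0.09  1.59 -0.07] T [ 0.018 -0.057  0.023] g 1.0 q [-1.353  0.277  1.506 -0.     1.361 -0.121] jt6 0.0
0.04 1.15 0.0391 -0.1273 0 0
[0.4329973070461707, -0.020010306462462046, 0.22, 0.39974322427453846]
t 0.1 tcp [ 0.191  -0.5419  0.2305] psi -1.232 tilt [-0.0004  0.0016] F [ 0.09  1.59 -0.07] T [ 0.018 -0.057  0.023] g 1.0 q [-1.353  0.277  1.506 -0.     1.361 -0.121] jt6 0.0
0.24 0.7707 0.8554 -0.1235 0 0
[0.5550019698434704, 0.24070091381913072, 0.16, 1.1757166097112175]
```

```bash
rm cmd.json; (python3 go.py .312 -.281 .23 -.75;  python3 go.py .433 -.02 .22 .2; python3 go.py .555 .2407 .16 1.176)|grep -v tcp
```

```text
0.004 0.8035 -0.8238 -0.0767 0 0
[0.312008428010523, -0.280995922492728, 0.23, -0.7500796869393257]
0.04 1.0937 -0.3576 -0.1512 0 0
[0.43299331904222627, -0.020005028461831054, 0.22, 0.19993793150622774]
0.24 0.9251 0.6854 -0.1553 0 0
[0.554996659124538, 0.24069428709875845, 0.16, 1.1757166097112175]
```

```bash
rm cmd.json; (python3 go.py .312 -.281 .23 -1.1;  python3 go.py .433 -.02 .22 -.1; python3 go.py .555 .2407 .16 1.176)|grep -v tcp
```

```text
0.004 0.8035 -0.8238 -0.021 0 0
[0.312008428010523, -0.280995922492728, 0.23, -1.1000531085492287]
0.04 0.9048 -0.7109 -0.1592 0 0
[0.43299802297941237, -0.020009076973142303, 0.22, -0.09977000764623845]
0.24 1.0863 0.3817 -0.203 0 0
[0.5549985952624306, 0.2407106415228243, 0.16, 1.1757166097112177]
```

```bash
rm cmd.json; (python3 go.py .312 -.281 .23 -1.1;  python3 go.py .433 -.02 .22 .2; python3 go.py .555 .2407 .16 1.176)|grep -v tcp
```

```text
0.004 0.8035 -0.8238 -0.021 0 0
[0.312008428010523, -0.280995922492728, 0.23, -1.1000531085492287]
0.04 0.9048 -0.7109 -0.2069 0 0
[0.43299802297941237, -0.020009076973142303, 0.22, 0.19993793150622774]
0.24 0.9251 0.6854 -0.1553 0 0
[0.5550013630617241, 0.2406902385874472, 0.16, 1.1757166097112175]
```

{"fn": "servo_tool", "kwargs": {"steps": "0.004 0.8035 -0.8238 -0.021 0 0;0.004 0.8035 -0.8238 -0.021 0 0;0.004 0.8035 -0.8238 -0.021 0 0;0.004 0.8035 -0.8238 -0.021 0 0;0.004 0.8035 -0.8238 -0.021 0 0;0.004 0.8035 -0.8238 -0.021 0 0;0.004 0.8035 -0.8238 -0.021 0 0", "jaw": 1}}

```text
t: 0.8
tool_pos: [0.3127, -0.2766, 0.2301]
eef_rot: [0.854, 1.399, -0.85]
wrist_force: [0.2, -0.1, -0.1]
gripper_width: 1.002
```

{"fn": "servo_tool", "kwargs": {"steps": "0.04 0.9048 -0.7109 -0.2069 0 0;0.04 0.9048 -0.7109 -0.2069 0 0;0.04 0.9048 -0.7109 -0.2069 0 0;0.04 0.9048 -0.7109 -0.2069 0 0;0.04 0.9048 -0.7109 -0.2069 0 0;0.04 0.9048 -0.7109 -0.2069 0 0;0.04 0.9048 -0.7109 -0.2069 0 0;0.04 0.9048 -0.7109 -0.2069 0 0;0.04 0.9048 -0.7109 -0.2069 0 0"}}

```text
t: 1.7
tool_pos: [0.4334, -0.0206, 0.2199]
eef_rot: [-0.162, 1.565, 0.161]
wrist_force: [-0.2, -0.4, -0.2]
gripper_width: 0.999
```

{"fn": "servo_tool", "kwargs": {"steps": "0.24 0.9251 0.6854 -0.1553 0 0;0.24 0.9251 0.6854 -0.1553 0 0;0.24 0.9251 0.6854 -0.1553 0 0;0.24 0.9251 0.6854 -0.1553 0 0;0.24 0.9251 0.6854 -0.1553 0 0;0.24 0.9251 0.6854 -0.1553 0 0;0.24 0.9251 0.6854 -0.1553 0 0;0.24 0.9251 0.6854 -0.1553 0 0;0.24 0.9251 0.6854 -0.1553 0 0;0.24 0.9251 0.6854 -0.1553 0 0"}}

```text
t: 2.7
tool_pos: [0.5551, 0.2392, 0.1604]
eef_rot: [-0.912, 1.372, 0.911]
wrist_force: [1.1, -0.7, -0.1]
gripper_width: 1.001
```

Run:
```python
from go import *
st()
for n in("top","side"):
    cv2.imwrite(f"pics/{n}1.png",env.capture(n)[:,:,::-1])
t=cv2.imread('pics/top1.png');s=cv2.imread('pics/side1.png')
crop(t,140,240,120,220,5,'a.png');crop(s,195,315,200,300,5,'b.png')
a=cv2.imread('a.png');b=cv2.imread('b.png');
cv2.imwrite('pics/c1.png',cv2.resize(np.hstack([a,b]),None,fx=.72,fy=.72))
for k in(0,.0187): print(proj('top',env.state()['tool_pos']+[0,0,k]),proj('side',env.state()['tool_pos']+[0,0,k]))
```

```text
t 2.7 tcp [0.5551 0.2392 0.1604] psi 1.1733 tilt [ 0.0001 -0.0004] F [ 1.12 -0.69 -0.06] T [-0.005 -0.002  0.007] g 1.001 q [ 0.292  0.365  1.552 -0.     1.224 -0.881] jt6 0.005
[187.33674532 180.17399366] [249.57492493 241.15227595]
[186.02987014 179.32092722] [248.98932223 234.98527612]
```

View pics/c1.png

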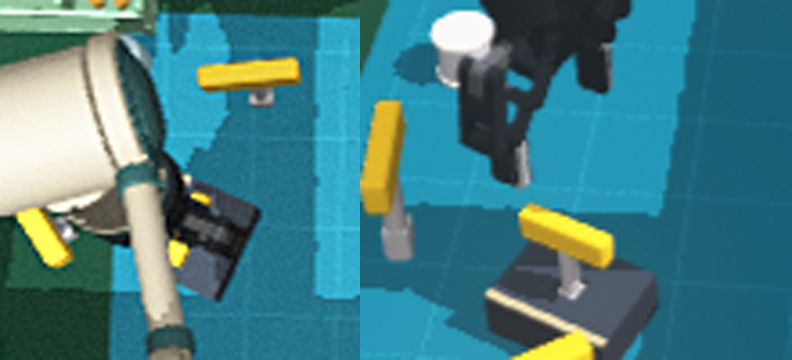

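```bash
python3 go.py .555 .2403 .064 1.176|tail -2
```

```text
0.384 -0.0006 -0.0014 -0.0 0 0
[0.5550050993264077, 0.2403094682625449, 0.064, 1.1757166097112175]
```

{"fn": "servo_tool", "kwargs": {"steps": "0.15 0 0 0 0 0;0.3 0 -0.001 0 0 0;0.36 0 -0.001 0 0 0;0.384 -0.0006 -0.0014 0 0 0;0.384 -0.0006 -0.0014 0 0 0;0.384 -0.0006 -0.0014 0 0 0"}}

```text
t: 3.4
tool_pos: [0.5562, 0.24, 0.0656]
eef_rot: [-0.913, 1.368, 0.912]
wrist_force: [0.1, 0.7, 0.4]
gripper_width: 0.999
```

Run:
```python
from go import *
st()
cv2.imwrite(f"pics/side2.png",env.capture("side")[:,:,::-1])
s=cv2.imread('pics/side2.png')
crop(s,205,305,200,300,6,'pics/c2.png')
```

```text
t 3.4 tcp [0.5562 0.24   0.0656] psi 1.1751 tilt [0.0024 0.0006] F [0.1  0.71 0.39] T [-0.021  0.032  0.012] g 0.999 q [ 0.293  0.452  1.674 -0.     1.013 -0.882] jt6 0.001
```

View pics/c2.png

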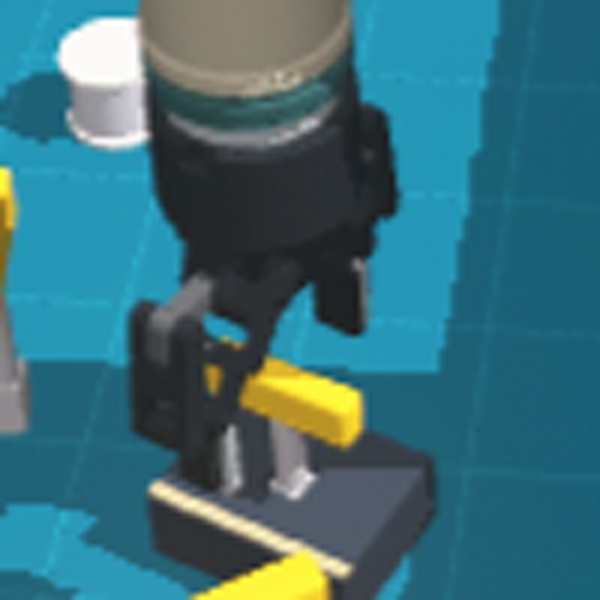

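{"fn": "servo_tool", "kwargs": {"steps": "0 0 0 0 0 0;0 0 0 0 0 0;0 0 0 0 0 0;0 0 0 0 0 0;0 0 0 0 0 0;0 0 0 0 0 0;0 0 0 0 0 0;0 0 0 0 0 0", "jaw": -1, "squeeze": 50}}

```text
t: 4.25
tool_pos: [0.555, 0.2397, 0.0644]
eef_rot: [-0.914, 1.371, 0.913]
wrist_force: [-1.2, -1.6, 3.3]
gripper_width: 0.158
```

Run:
```python
from go import *
st()
cv2.imwrite(f"pics/side3.png",env.capture("side")[:,:,::-1])
s=cv2.imread('pics/side3.png')
crop(s,205,305,200,300,6,'pics/c3.png')
```

```text
t 4.25 tcp [0.555  0.2397 0.0644] psi 1.1758 tilt [-0.0002 -0.0006] F [-1.23 -1.63  3.25] T [-0.312  0.19   0.014] g 0.158 q [ 2.930e-01  4.530e-01  1.676e+00 -1.000e-03  1.013e+00 -8.830e-01] jt6 -0.002
```

View pics/c3.png

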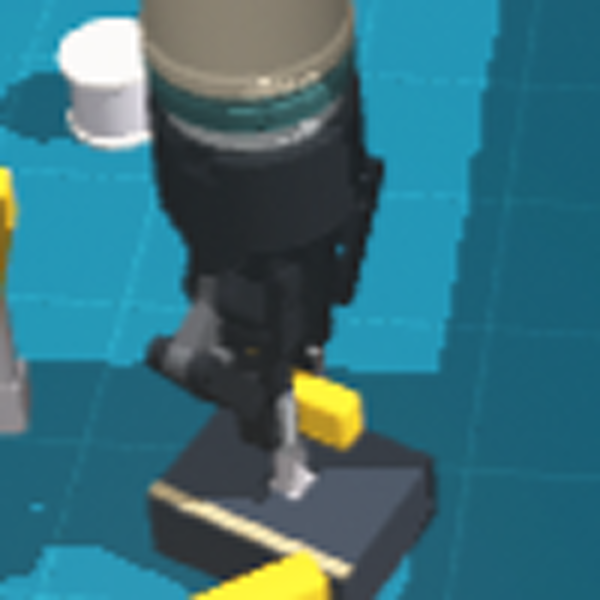

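```bash
python3 go.py .555 .2403 .164 1.176|tail -2
```

```text
-0.4 0.0 -0.0 -0.0 0 0
[0.5550050993264077, 0.2403094682625449, 0.164, 1.1757166097112175]
```

{"fn": "servo_tool", "kwargs": {"steps": "-0.05 0 0 0 0 0;-0.12 0 0 0 0 0;-0.22 0 0 0 0 0;-0.35 0 0 0 0 0;-0.4 0 0 0 0 0;-0.4 0 0 0 0 0;-0.4 0 0 0 0 0"}}

```text
t: 5.0
tool_pos: [0.5545, 0.2399, 0.1634]
eef_rot: [-0.913, 1.372, 0.914]
wrist_force: [-0.2, -0.4, -1.4]
gripper_width: 0.157
```

Run:
```python
from go import *
st()
cv2.imwrite(f"pics/side4.png",env.capture("side")[:,:,::-1])
s=cv2.imread('pics/side4.png')
crop(s,205,305,180,280,6,'pics/c4.png')
```

```text
t 5.0 tcp [0.5545 0.2399 0.1634] psi 1.1757 tilt [-0.0013 -0.0002] F [-0.19 -0.39 -1.44] T [-0.075 -0.016  0.043] g 0.157 q [ 0.293  0.363  1.548  0.     1.232 -0.883] jt6 -0.0
```

View pics/c4.png

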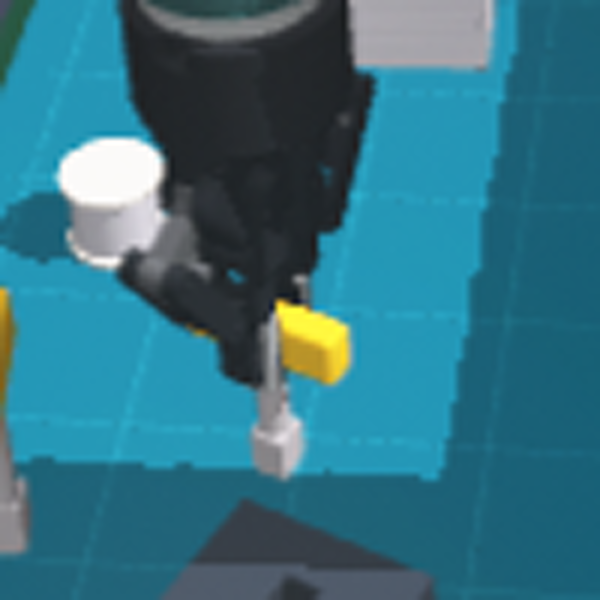

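```bash
(python3 go.py .568 .03 .164 1.4; python3 go.py .5808 -.182 .164 1.601)|grep -v tcp
```

```text
0.0 -0.3718 -0.7564 -0.0357 0 0
[0.5680136364123952, 0.030001859120881907, 0.164, 1.4000263251775287]
0.0 -0.1945 -0.827 -0.032 0 0
[0.5807960038397274, -0.1820041884531264, 0.164, 1.6010882550072754]
```

{"fn": "servo_tool", "kwargs": {"steps": "0 -0.093 -0.189 -0.0089 0 0;0 -0.1859 -0.3782 -0.0178 0 0;0 -0.2788 -0.5673 -0.0268 0 0;0 -0.3718 -0.7564 -0.0357 0 0;0 -0.3718 -0.7564 -0.0357 0 0"}}

```text
t: 5.55
tool_pos: [0.5673, 0.0247, 0.1624]
eef_rot: [-1.08, 1.291, 1.08]
wrist_force: [0.0, 0.8, -1.3]
gripper_width: 0.153
```

{"fn": "servo_tool", "kwargs": {"steps": "0 -0.0486 -0.2067 -0.008 0 0;0 -0.0972 -0.4135 -0.016 0 0;0 -0.1459 -0.62 -0.024 0 0;0 -0.18 -0.77 -0.03 0 0;0 -0.1945 -0.827 -0.032 0 0;0 -0.1945 -0.827 -0.032 0 0;0 -0.1945 -0.827 -0.032 0 0;0 -0.1945 -0.827 -0.032 0 0"}}

```text
t: 6.35
tool_pos: [0.5805, -0.1804, 0.1635]
eef_rot: [-1.23, 1.194, 1.234]
wrist_force: [0.4, 0.6, -0.7]
gripper_width: 0.155
```

Run:
```python
from go import *
st()
for n in("top","side"):
    cv2.imwrite(f"pics/{n}5.png",env.capture(n)[:,:,::-1])
t=cv2.imread('pics/top5.png');s=cv2.imread('pics/side5.png')
crop(t,280,380,120,220,5,'a.png');crop(s,220,310,110,200,6,'pics/c5s.png')
cv2.imwrite('pics/c5.png',cv2.imread('a.png'))
```

```text
t 6.35 tcp [ 0.5805 -0.1804  0.1635] psi 1.6022 tilt [-0.0016  0.0015] F [ 0.37  0.63 -0.74] T [ 0.065 -0.011  0.017] g 0.155 q [-4.160e-01  3.690e-01  1.538e+00  1.000e-03  1.236e+00 -2.019e+00] jt6 0.005
```

View pics/c5s.png

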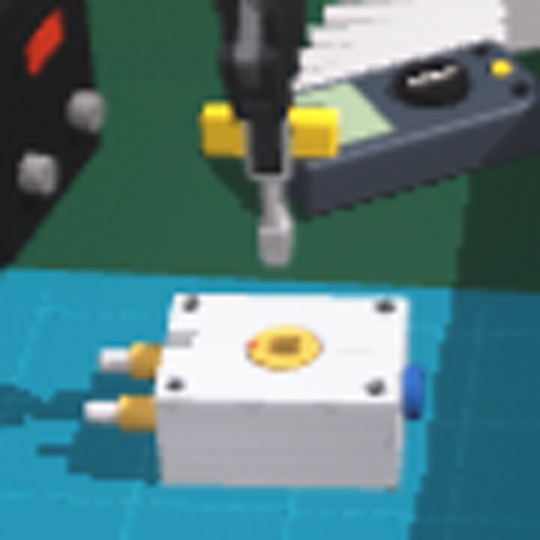

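View pics/c5.png

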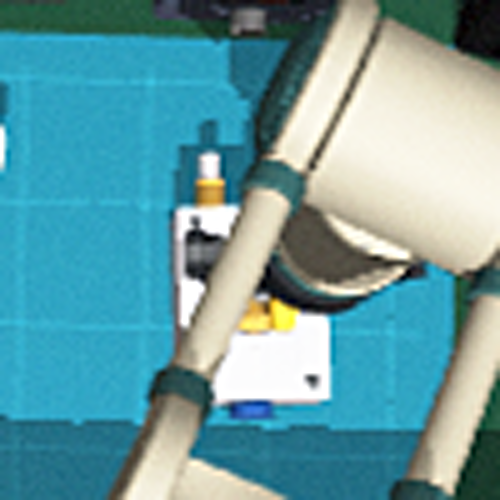

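Run:
```python
from h import *
p=np.array([.5805,-.1804])
for z in(.1825,.1205,.1095,.056): 
    q=proj('side',[*p,z]); print(z,q,(q-[220,110]+.5)*6-.5)
for dx,dy in((.001,0),(0,.001)): print(proj('side',[.5805+dx,-.1804+dy,.1095])-proj('side',[.5805,-.1804,.1095]))
```

```text
0.1825 [264.90922703 131.69286453] [271.9553622 132.6571872]
0.1205 [265.90487993 149.9522829 ] [277.92927957 242.2136974 ]
0.1095 [266.07559048 153.08296764] [278.95354286 260.99780582]
0.056 [266.88179941 167.86814648] [283.79079644 349.70887887]
[-0.33604621 -0.01545576]
[-0.04768958  0.18992031]
```

Run:
```python
from h import *
s=cv2.imread('pics/side5.png')
crop(s,250,282,120,176,14,'pics/c5z.png')
for v in range(141,156): print(v, s[v,258:276].sum(1)//3)
```

```text
141 [ 52  46  46  47  47  87 130 158 139  87  50  45  48  55  64  66  65  65]
142 [ 68  52  46  46  46  88 129 158 140  86  51  45  48  54  64  65  64  64]
143 [ 70  68  52  46  46  74 125 156 140 101  58  45  48  54  63  65  65  64]
144 [ 70  70  53  47  48  70 124 155 177 132  67  46  47  54  63  64  66  62]
145 [ 70  70  68  67  52  68 124 153 182 170  89  48  46  53  58  51  47  65]
146 [ 69  69  70  70  68  97 128 150 180 200 127  59  48  47  65  68  67  69]
147 [ 70  70  70  70  70 111 137 150 179 216 153  82  67  67  70  71  70  70]
148 [ 70  71  69  70  70 154 172 174 178 188 141  85  70  70  71  70  70  71]
149 [ 70  70  70  70  71 133 146 146 146 158 132  85  70  71  70  71  70  71]
150 [ 70  70  71  70  71 127 140 140 140 148 129  86  70  71  71  70  71  71]
151 [ 70  70  70  70  70 118 138 140 140 147 114  79  71  70  71  70  71  71]
152 [ 70  70  70  71  71 116 143 147 141 145 110  78  71  71  71  71  71  71]
153 [ 70  70  70  70  70  89 133 143 144 134  91  72  71  71  71  72  71  71]
154 [71 71 70 71 71 73 91 96 97 95 78 72 72 71 71 71 72 72]
155 [70 71 70 71 71 72 73 74 73 74 72 72 71 72 72 72 71 72]
```

View pics/c5z.png

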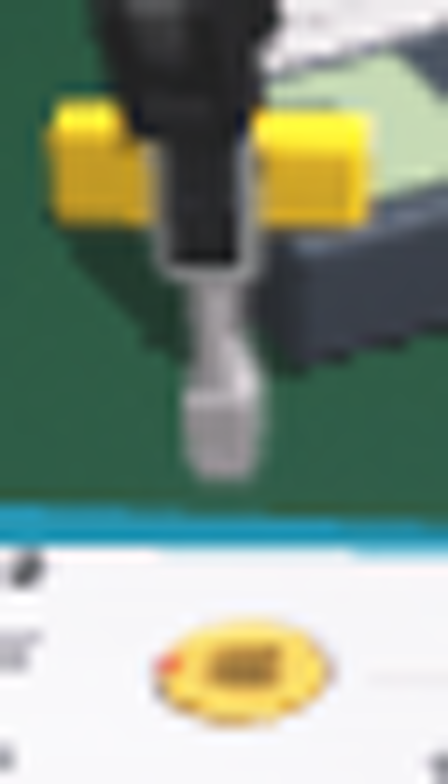

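```bash
python3 go.py .5795 -.1808 .115 1.601|tail -2
```

```text
0.196 0.005 0.005 0.0 0 0
[0.5795087181767283, -0.18079262102956423, 0.115, 1.6010882550072754]
```

{"fn": "servo_tool", "kwargs": {"steps": "0.08 0.005 0.005 0 0 0;0.15 0.005 0.005 0 0 0;0.196 0.005 0.005 0 0 0;0.196 0.005 0.005 0 0 0;0.196 0.005 0.005 0 0 0;0.196 0.005 0.005 0 0 0;0.196 0.005 0.005 0 0 0"}}

```text
t: 7.15
tool_pos: [0.5803, -0.1814, 0.1163]
eef_rot: [-1.233, 1.194, 1.23]
wrist_force: [0.3, -0.4, -1.0]
gripper_width: 0.152
```

Run:
```python
from go import *
st()
cv2.imwrite(f"pics/side6.png",env.capture("side")[:,:,::-1])
s=cv2.imread('pics/side6.png')
crop(s,245,287,135,177,14,'pics/c6.png')
for v in range(156,171): print(v, s[v,258:278].sum(1)//3)
for z in (.0606,.056): print(proj('side',[.5808,-.1832,z]))
```

```text
t 7.15 tcp [ 0.5803 -0.1814  0.1163] psi 1.6011 tilt [ 0.0017 -0.0008] F [ 0.3  -0.37 -1.  ] T [-0.009  0.046 -0.02 ] g 0.152 q [-0.417  0.406  1.607 -0.     1.127 -2.018] jt6 0.0
156 [105  95  92  93  92  83 100 132 161 151 116  80  71  71  71  71  71  71
  71  71]
157 [122 120 120 120 120 119 118 133 159 181 154 125 118 118 118 118 109 106
 106 106]
158 [123 123 123 123 124 123 119 133 157 184 161 131 123 123 123 124 122 121
 122 122]
159 [241 241 240 227 220 220 179 143 155 184 207 219 220 220 220 220 221 198
 190 189]
160 [246 247 247 246 245 245 198 143 153 182 213 233 242 244 244 244 244 243
 243 243]
161 [248 248 248 248 248 248 221 178 175 197 209 235 246 248 248 248 248 247
 247 247]
162 [247 247 247 247 247 247 193 147 147 150 162 230 245 247 247 247 246 246
 247 247]
163 [247 247 247 247 247 248 192 142 140 140 153 229 245 247 247 247 246 246
 247 247]
164 [247 247 247 247 247 250 199 148 147 148 154 199 226 241 246 247 247 247
 247 247]
165 [247 247 247 249 240 218 181 151 148 148 154 192 198 200 224 244 247 247
 247 247]
166 [203 203 200 177 153 147 142 145 145 145 144 137 184 192 186 226 245 247
 247 246]
167 [189 189 165 115 104 132 123 124 125 125 120 136 184 190 194 192 241 247
 248 248]
168 [190 190 167 130 128 135 105 117 118 115 114 137 184 192 189 189 242 248
 242 240]
169 [246 246 242 161 176 187 185 186 176 174 174 181 190 193 181 237 247 247
 247 246]
170 [249 249 248 232 180 149 176 191 194 193 191 190 165 193 239 247 247 247
 247 247]
[266.84475376 166.08077877]
[266.91237993 167.32327153]
```

View pics/c6.png

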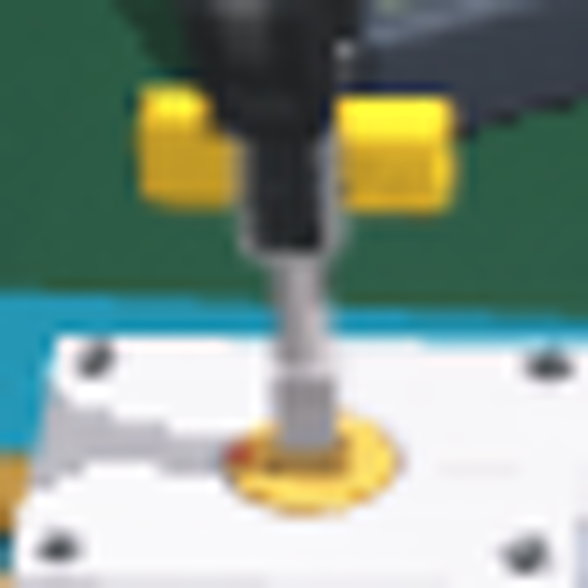

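```bash
python3 go.py .5788 -.1808 .113 1.601|tail -2
```

```text
0.008 0.0028 0.0001 0.0 0 0
[0.5788082821300968, -0.18078883360574094, 0.113, 1.6010882550072754]
```

{"fn": "servo_tool", "kwargs": {"steps": "0.008 0.003 0 0 0 0;0.008 0.003 0 0 0 0;0.008 0.003 0 0 0 0;0.008 0.003 0 0 0 0;0.008 0.003 0 0 0 0"}}

```text
t: 7.7
tool_pos: [0.5789, -0.1812, 0.1133]
eef_rot: [-1.232, 1.195, 1.231]
wrist_force: [-0.4, -0.6, -1.8]
gripper_width: 0.15
```

Run:
```python
from go import *
st()
cv2.imwrite(f"pics/side7.png",env.capture("side")[:,:,::-1]); st()
s=cv2.imread('pics/side7.png')
crop(s,245,287,135,177,14,'pics/c7.png')
for v in range(160,171): print(v, s[v,258:278].sum(1)//3)
```

```text
t 7.7 tcp [ 0.5789 -0.1812  0.1133] psi 1.601 tilt [ 0.0001 -0.0001] F [-0.36 -0.6  -1.78] T [ 0.003  0.005 -0.036] g 0.15 q [-0.418  0.407  1.612 -0.     1.122 -2.019] jt6 0.0
t 7.75 tcp [ 0.5789 -0.1812  0.1133] psi 1.6011 tilt [ 0.0001 -0.0001] F [ 1.3   0.48 -1.  ] T [-0.016  0.002 -0.026] g 0.155 q [-0.418  0.407  1.612 -0.     1.122 -2.019] jt6 0.0
160 [246 246 246 246 245 245 238 168 139 170 193 235 243 244 244 244 244 243
 243 243]
161 [248 248 248 248 248 248 241 176 140 169 212 225 244 247 248 247 247 247
 248 247]
162 [247 247 247 247 247 247 238 193 172 180 202 217 243 247 247 247 246 246
 247 247]
163 [247 248 248 248 248 248 230 173 153 154 152 190 242 247 247 247 246 247
 247 247]
164 [247 247 247 247 247 250 223 162 149 149 148 172 223 241 246 247 247 247
 247 247]
165 [243 247 247 249 240 218 190 158 149 149 149 172 198 200 224 244 247 247
 247 247]
166 [200 203 200 177 153 148 141 147 148 149 149 143 187 192 186 226 245 247
 247 247]
167 [189 189 166 116 105 132 122 135 141 145 144 146 184 190 194 192 241 247
 248 248]
168 [190 190 167 130 128 136 105 113 120 120 125 140 185 192 190 190 242 248
 242 241]
169 [246 246 242 161 176 187 185 186 177 174 175 181 191 193 181 237 247 247
 247 247]
170 [249 249 248 232 181 150 176 191 194 193 191 190 165 193 239 247 247 247
 247 247]
```

View pics/c7.png

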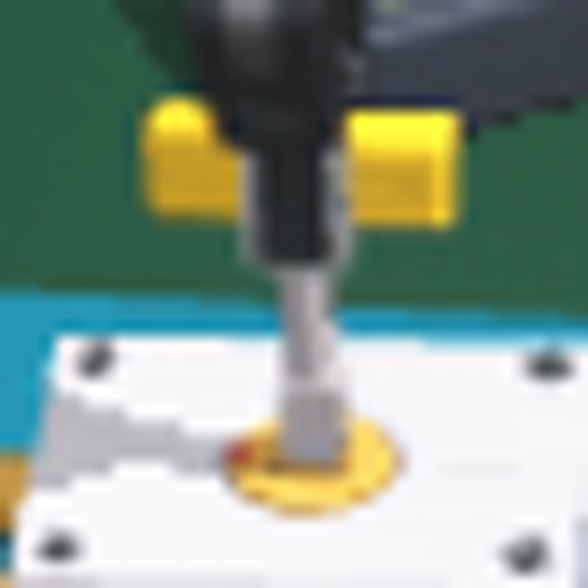

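Run:
```python
from h import *
s=cv2.imread('pics/side0.png')
for v in range(161,175): print(v, s[v,256:280,1], )
crop(s,250,282,155,178,20,'pics/c0.png')
c=np.array([.58084,-.18323])
for p in(0,.053):
  print(p,[proj('side',[*(c+R.from_euler('z',p).as_matrix()[:2,:2]@np.array(d)*.0076),.056]).round(2) for d in((1,1),(1,-1),(-1,-1),(-1,1))])
print([proj('side',[*(c+np.array(d)*.018),.056]).round(2) for d in((1,0),(0,1),(-1,0),(0,-1))])
```

```text
161 [247 247 247 247 247 247 247 247 247 247 247 247 246 246 246 246 246 246
 246 246 246 246 246 246]
162 [247 246 246 246 246 246 246 246 246 246 246 246 246 246 246 246 246 245
 245 245 246 246 246 246]
163 [247 247 247 247 247 247 247 247 247 247 246 246 246 246 246 246 246 246
 246 246 246 245 246 246]
164 [246 246 246 246 246 246 246 249 238 236 233 232 230 228 231 240 245 246
 246 246 246 246 246 246]
165 [247 246 246 246 246 248 241 232 233 228 225 224 223 222 223 218 223 242
 246 246 246 246 246 246]
166 [247 247 247 247 247 230 200 215 215 179 157 149 147 144 209 222 196 224
 243 246 246 246 246 246]
167 [248 247 248 248 235 152 137 211 197 144 126 124 123 146 209 218 223 191
 240 246 247 247 247 247]
168 [249 248 248 248 235 176 202 221 193 146 125 122 122 148 210 222 217 188
 240 247 241 239 239 239]
169 [248 248 248 248 244 166 203 221 217 214 198 194 194 205 219 223 194 236
 246 246 246 245 245 245]
170 [248 248 248 248 247 231 184 160 198 221 223 223 220 217 181 199 238 246
 246 246 246 246 246 246]
171 [249 248 248 248 248 247 246 233 209 181 178 184 207 215 240 245 247 247
 247 247 247 247 247 247]
172 [249 249 249 248 248 248 248 247 246 244 244 244 244 245 246 247 247 247
 246 246 246 246 246 246]
173 [249 249 249 249 248 248 248 248 248 248 248 248 248 247 247 247 247 247
 247 247 246 246 246 246]
174 [248 248 248 248 248 248 248 248 248 248 247 247 247 247 247 247 247 247
 247 247 246 246 246 246]
0 [array([264.05, 168.66]), array([264.77, 165.74]), array([269.73, 165.98]), array([269.05, 168.91])]
0.053 [array([264.17, 168.75]), array([264.62, 165.81]), array([269.61, 165.9 ]), array([269.2 , 168.84])]
[array([261.01, 167.03]), array([266.06, 170.82]), array([272.8 , 167.61]), array([267.72, 163.88])]
```

View pics/c0.png

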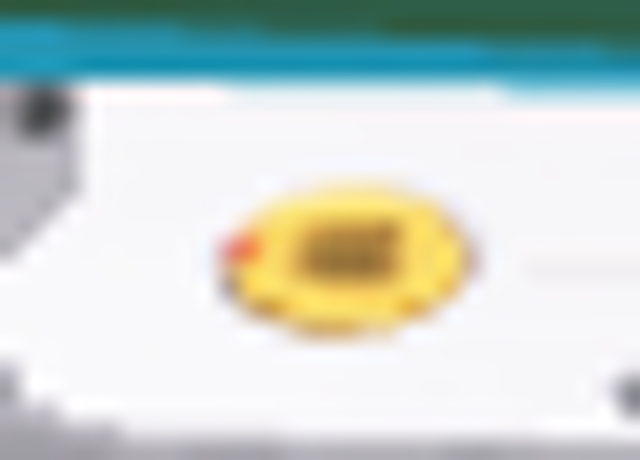

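```bash
python3 go.py .5788 -.1808 .1060 1.601|tail -2
```

```text
0.028 0.0 -0.0 0.0 0 0
[0.5788082821300968, -0.18078883360574094, 0.106, 1.6010882550072754]
```

{"fn": "servo_tool", "kwargs": {"steps": "0.008 0 0 0 0 0;0.016 0 0 0 0 0;0.022 0 0 0 0 0;0.028 0 0 0 0 0;0.028 0 0 0 0 0"}}

```text
t: 8.25
tool_pos: [0.5793, -0.1816, 0.1064]
eef_rot: [-1.233, 1.195, 1.23]
wrist_force: [0.9, -1.3, -1.2]
gripper_width: 0.154
```

```bash
python3 -c "
from go import *
st()"
```

```text
t 8.25 tcp [ 0.5793 -0.1816  0.1064] psi 1.6012 tilt [ 0.0008 -0.001 ] F [ 0.93 -1.27 -1.15] T [-0.285 -0.143  0.003] g 0.154 q [-4.180e-01  4.140e-01  1.621e+00 -1.000e-03  1.106e+00 -2.019e+00] jt6 0.007
```

```bash
python3 go.py .5793 -.1817 .1 1.601|tail -2
```

```text
0.024 -0.0019 -0.0037 0.0 0 0
[0.5793110799651351, -0.1816990227822756, 0.09999999999999999, 1.6010882550072754]
```

{"fn": "servo_tool", "kwargs": {"steps": "0.006 -0.002 0.0036 0 0 0;0.012 -0.002 0.0036 0 0 0;0.018 -0.002 0.0036 0 0 0;0.024 -0.0021 0.0036 0 0 0;0.024 -0.0021 0.0036 0 0 0"}}

```text
t: 8.75
tool_pos: [0.5796, -0.1811, 0.1003]
eef_rot: [-1.233, 1.195, 1.23]
wrist_force: [0.6, -4.9, 0.8]
gripper_width: 0.159
```

```bash
python3 -c "
from go import *
st()"
```

```text
t 8.75 tcp [ 0.5796 -0.1811  0.1003] psi 1.6012 tilt [ 0.0007 -0.0015] F [ 0.62 -4.91  0.75] T [-1.051 -0.076  0.03 ] g 0.159 q [-4.170e-01  4.200e-01  1.628e+00 -1.000e-03  1.092e+00 -2.017e+00] jt6 0.02
```

```bash
echo '[0.5793,-0.1799,0.1,1.6010882550072754]'>cmd.json; python3 go.py .5793 -.1822 .098 1.601|tail -2
```

```text
0.008 0.0003 -0.0092 0.0 0 0
[0.5792946951876852, -0.18220121638681944, 0.098, 1.6010882550072754]
```

{"fn": "servo_tool", "kwargs": {"steps": "0.002 0 -0.0046 0 0 0;0.006 0.0003 -0.0092 0 0 0;0.008 0.0003 -0.0092 0 0 0;0.008 0.0003 -0.0092 0 0 0"}}

```text
t: 9.15
tool_pos: [0.5794, -0.182, 0.0981]
eef_rot: [-1.231, 1.194, 1.232]
wrist_force: [2.0, -0.8, -0.7]
gripper_width: 0.157
```

```bash
python3 -c "
from go import *
st()"
```

```text
t 9.15 tcp [ 0.5794 -0.182   0.0981] psi 1.6009 tilt [0.    0.001] F [ 2.   -0.83 -0.65] T [-0.306 -0.28  -0.003] g 0.157 q [-4.190e-01  4.230e-01  1.630e+00  1.000e-03  1.090e+00 -2.021e+00] jt6 0.014
```

```bash
python3 go.py .5797 -.1827 .0935 1.601|tail -2
```

```text
0.018 -0.0016 -0.002 0.0 0 0
[0.5797096553294223, -0.1826888720858218, 0.0935, 1.6010882550072754]
```

{"fn": "servo_tool", "kwargs": {"steps": "0.004 -0.0016 -0.002 0 0 0;0.01 -0.0016 -0.002 0 0 0;0.014 -0.0016 -0.002 0 0 0;0.018 -0.0016 -0.002 0 0 0;0.018 -0.0016 -0.002 0 0 0;0.018 -0.0016 -0.002 0 0 0"}}

```text
t: 9.75
tool_pos: [0.5795, -0.1826, 0.0934]
eef_rot: [-1.23, 1.195, 1.232]
wrist_force: [1.0, 0.3, -1.6]
gripper_width: 0.156
```

```bash
python3 -c "
from go import *
st()"
```

```text
t 9.75 tcp [ 0.5795 -0.1826  0.0934] psi 1.601 tilt [-0.0007  0.0008] F [ 1.04  0.33 -1.55] T [ 0.126 -0.326 -0.027] g 0.156 q [-4.200e-01  4.280e-01  1.634e+00  1.000e-03  1.081e+00 -2.021e+00] jt6 0.005
```

```bash
python3 go.py .5802 -.1825 .0922 1.601|tail -2
```

```text
0.0052 -0.002 0.0007 0.0 0 0
[0.5802041256699739, -0.18249880872187513, 0.0922, 1.6010882550072754]
```

{"fn": "servo_tool", "kwargs": {"steps": "0.003 -0.002 0.0007 0 0 0;0.0052 -0.002 0.0007 0 0 0;0.0052 -0.002 0.0007 0 0 0;0.0052 -0.002 0.0007 0 0 0;0.0052 -0.002 0.0007 0 0 0"}}

```text
t: 10.25
tool_pos: [0.58, -0.1828, 0.0925]
eef_rot: [-1.231, 1.195, 1.232]
wrist_force: [-0.5, 0.5, -1.3]
gripper_width: 0.159
```

Run:
```python
from go import *
st()
cv2.imwrite(f"pics/side8.png",env.capture("side")[:,:,::-1]); st()
s=cv2.imread('pics/side8.png')
crop(s,240,290,130,180,12,'pics/c8.png')
```

```text
t 10.25 tcp [ 0.58   -0.1828  0.0925] psi 1.6011 tilt [-0.0006  0.    ] F [-0.46  0.53 -1.33] T [0.039 0.066 0.036] g 0.159 q [-0.42   0.429  1.635 -0.     1.078 -2.021] jt6 0.001
t 10.3 tcp [ 0.58   -0.1829  0.0925] psi 1.6011 tilt [-0.0004 -0.0001] F [-0.53  0.1  -0.6 ] T [0.024 0.102 0.012] g 0.155 q [-0.42   0.429  1.635 -0.     1.078 -2.021] jt6 0.001
```

View pics/c8.png

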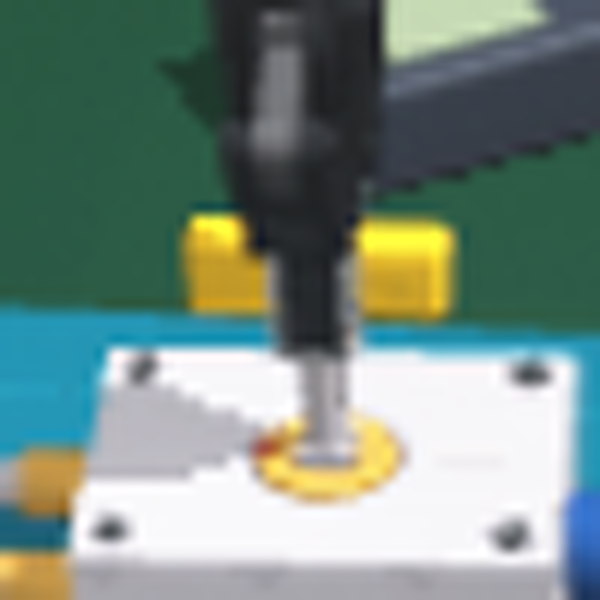

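{"fn": "servo_tool", "kwargs": {"steps": "0.003 0 0 0 0 0;0.006 0 0 0 0 0;0.006 0 0 0 0 0;0.006 0 0 0 0 0"}}

```text
t: 10.7
tool_pos: [0.5803, -0.1829, 0.0923]
eef_rot: [-1.232, 1.195, 1.231]
wrist_force: [-1.4, 0.9, 6.7]
gripper_width: 0.157
```

```bash
python3 -c "
from go import *
st()"
```

```text
t 10.7 tcp [ 0.5803 -0.1829  0.0923] psi 1.6011 tilt [ 0.0006 -0.0005] F [-1.39  0.9   6.68] T [0.125 0.514 0.01 ] g 0.157 q [-0.42   0.429  1.635 -0.     1.077 -2.021] jt6 -0.001
```

```bash
echo "[0.5802,-0.1825,0.0907,1.6010882550072754]">cmd.json
cat > turn.py <<'E'
import sys
from go import *
P=np.array([.5812,-.1825]);e=.0010
def turn(psi,z=.0922):
    k=psi-np.pi/2; t=P-e*np.array([np.cos(k),np.sin(k)]); go(*t,z,psi)
if __name__=='__main__': st(); turn(float(sys.argv[1]))
E
python3 turn.py 1.461
```

```text
t 10.7 tcp [ 0.5803 -0.1829  0.0923] psi 1.6011 tilt [ 0.0006 -0.0005] F [-1.39  0.9   6.68] T [0.125 0.514 0.01 ] g 0.157 q [-0.42   0.429  1.635 -0.     1.077 -2.021] jt6 -0.001
-0.006 -0.0 0.0004 0.0223 0 0
[0.5801969712704226, -0.18240004587653755, 0.0922, 1.4609732226571706]
```

{"fn": "servo_tool", "kwargs": {"steps": "-0.006 0 0 0 0 0;-0.006 0 0 0 0 0;-0.006 0 0.0002 0.0056 0 0;-0.006 0 0.0004 0.0112 0 0;-0.006 0 0.0004 0.0168 0 0;-0.006 0 0.0004 0.0223 0 0"}}

```text
t: 11.3
tool_pos: [0.5804, -0.1828, 0.0924]
eef_rot: [-1.127, 1.26, 1.127]
wrist_force: [-0.3, 0.6, 0.1]
gripper_width: 0.155
```

```bash
python3 turn.py 1.391
```

```text
t 11.3 tcp [ 0.5804 -0.1828  0.0924] psi 1.4596 tilt [ 0.0001 -0.0002] F [-0.27  0.57  0.15] T [0.103 0.06  0.016] g 0.155 q [-0.419  0.429  1.634 -0.     1.078 -1.879] jt6 -0.249
0.0 -0.0 0.0003 0.0111 0 0
[0.5802051914558526, -0.18232549771390763, 0.0922, 1.391229865747477]
```

{"fn": "servo_tool", "kwargs": {"steps": "0 0 0.0001 0.0037 0 0;0 0 0.0002 0.0074 0 0;0 0 0.0003 0.0111 0 0"}}

```text
t: 11.6
tool_pos: [0.5804, -0.1828, 0.0924]
eef_rot: [-1.075, 1.289, 1.075]
wrist_force: [-0.3, 0.0, -0.0]
gripper_width: 0.152
```

```bash
python3 turn.py 1.321
```

```text
t 11.6 tcp [ 0.5804 -0.1828  0.0924] psi 1.3897 tilt [ 0.0002 -0.0002] F [-0.33  0.02 -0.04] T [-0.029 -0.002  0.021] g 0.152 q [-0.419  0.429  1.635 -0.     1.078 -1.809] jt6 -0.163
0.0 -0.0 0.0003 0.0112 0 0
[0.5802185866825064, -0.18225170362266116, 0.0922, 1.3208581903070657]
```

{"fn": "servo_tool", "kwargs": {"steps": "0 0 0.0001 0.0037 0 0;0 0 0.0002 0.0074 0 0;0 0 0.0003 0.0112 0 0"}}

```text
t: 11.9
tool_pos: [0.5804, -0.1827, 0.0925]
eef_rot: [-1.022, 1.318, 1.021]
wrist_force: [0.4, 0.9, -0.0]
gripper_width: 0.155
```

```bash
python3 turn.py 1.251
```

```text
t 11.9 tcp [ 0.5804 -0.1827  0.0925] psi 1.319 tilt [ 0.0002 -0.0002] F [ 0.36  0.86 -0.04] T [-0.103 -0.012 -0.01 ] g 0.155 q [-0.419  0.429  1.635 -0.     1.078 -1.738] jt6 -0.168
0.0 -0.0001 0.0003 0.0111 0 0
[0.580261360677019, -0.18218521764373746, 0.0922, 1.2511148333973723]
```

{"fn": "servo_tool", "kwargs": {"steps": "0 0 0.0001 0.0037 0 0;0 0 0.0002 0.0074 0 0;0 -0.0001 0.0003 0.0111 0 0"}}

```text
t: 12.2
tool_pos: [0.5804, -0.1827, 0.0924]
eef_rot: [-0.969, 1.344, 0.969]
wrist_force: [0.6, -0.9, -1.7]
gripper_width: 0.156
```

```bash
python3 turn.py 1.181
```

```text
t 12.2 tcp [ 0.5804 -0.1827  0.0924] psi 1.2492 tilt [ 0.0001 -0.0003] F [ 0.62 -0.95 -1.75] T [-0.17  -0.034  0.121] g 0.156 q [-0.419  0.429  1.635 -0.     1.078 -1.668] jt6 -0.16
0.0 0.0 0.0003 0.0112 0 0
[0.5802849304925377, -0.18211401747662803, 0.0922, 1.180743157956961]
```

```bash
cat > samp.py <<'E'
from go import *
T=[]
for i in range(4):
    im=env.capture("side"); s=env.state(); T.append(s['torque'][2])
cv2.imwrite("pics/side_s.png",im[:,:,::-1]); crop(im[:,:,::-1],240,290,130,180,12,'pics/cs.png')
print('t',s['t'],'Tz',np.round(T,3),np.mean(T).round(3),'F',s['wrist_force'].round(1),'Txy',s['torque'][:2].round(2)); st()
E
python3 samp.py
```

```text
t 12.4 Tz [0.053 0.021 0.051 0.022] 0.037 F [ 1.2 -0.3 -1.7] Txy [-0.13 -0.07]
t 12.4 tcp [ 0.5803 -0.1826  0.0924] psi 1.2512 tilt [-0.     -0.0002] F [ 1.24 -0.32 -1.65] T [-0.127 -0.071  0.022] g 0.153 q [-0.419  0.429  1.635 -0.     1.078 -1.67 ] jt6 0.02
```

View pics/cs.png

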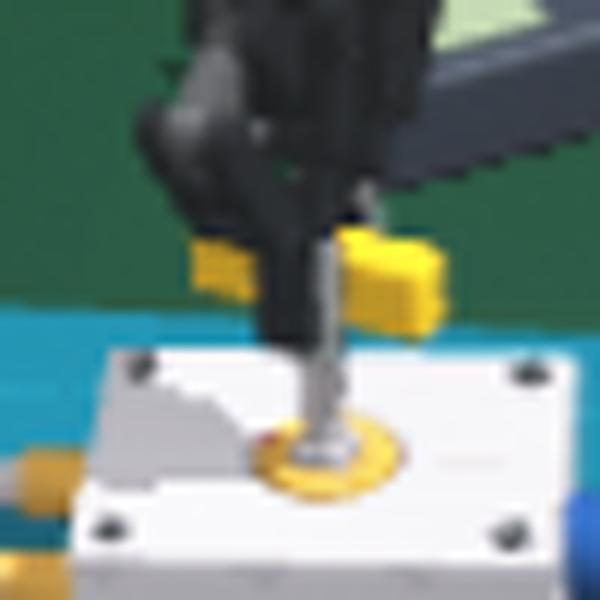

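{"fn": "servo_tool", "kwargs": {"steps": "0 0 0.0001 0.0037 0 0;0 0 0.0002 0.0074 0 0;0 0 0.0003 0.0112 0 0"}}

```text
t: 12.7
tool_pos: [0.5804, -0.1826, 0.0925]
eef_rot: [-0.916, 1.37, 0.916]
wrist_force: [1.3, -1.0, -1.9]
gripper_width: 0.156
```

```bash
python3 turn.py 1.111; python3 samp.py
```

```text
t 12.7 tcp [ 0.5804 -0.1826  0.0925] psi 1.1788 tilt [ 0.0001 -0.0002] F [ 1.31 -1.02 -1.92] T [-0.233 -0.08   0.034] g 0.156 q [-0.419  0.429  1.635 -0.     1.078 -1.598] jt6 -0.168
0.0 0.0 0.0002 0.0111 0 0
[0.580303942372084, -0.18206777303440935, 0.0922, 1.1109998010472675]
t 12.9 Tz [ 0.043  0.048 -0.004 -0.054] 0.008 F [ 2.1 -0.8 -1.2] Txy [-0.25 -0.13]
t 12.9 tcp [ 0.5804 -0.1825  0.0925] psi 1.1807 tilt [ 0.0001 -0.0002] F [ 2.08 -0.83 -1.17] T [-0.248 -0.131 -0.054] g 0.155 q [-0.419  0.429  1.635 -0.     1.078 -1.6  ] jt6 0.021
```

```bash
sed -i 's/.5812,-.1825/.5814,-.1830/' turn.py; echo "[0.580285,-0.182114,0.0922,1.180743157956961]">cmd.json; python3 turn.py 1.111|tail -2
```

```text
0.0 -0.0015 -0.0013 0.0111 0 0
[0.5805082560995893, -0.18255717797101859, 0.0922, 1.1109998010472675]
```

{"fn": "servo_tool", "kwargs": {"steps": "0 -0.0015 -0.0013 0.0037 0 0;0 -0.0015 -0.0013 0.0074 0 0;0 -0.0015 -0.0013 0.0111 0 0"}}

```text
t: 13.2
tool_pos: [0.5805, -0.1827, 0.0925]
eef_rot: [-0.862, 1.393, 0.863]
wrist_force: [-0.3, 0.6, -2.5]
gripper_width: 0.156
```

```bash
python3 turn.py 1.041; python3 samp.py
```

```text
t 13.2 tcp [ 0.5805 -0.1827  0.0925] psi 1.109 tilt [-0.0002  0.0003] F [-0.26  0.58 -2.5 ] T [ 0.018 -0.091  0.014] g 0.156 q [-0.419  0.429  1.634  0.     1.079 -1.528] jt6 -0.16
0.0 0.0 0.0003 0.0111 0 0
[0.5805415385326517, -0.1824899672601947, 0.0922, 1.041256444137574]
t 13.4 Tz [ 0.004 -0.01   0.032 -0.053] -0.007 F [ 0.2 -0.6 -2. ] Txy [ 0.05 -0.03]
t 13.4 tcp [ 0.5805 -0.1827  0.0925] psi 1.111 tilt [-0.0002  0.0002] F [ 0.21 -0.6  -2.  ] T [ 0.052 -0.033 -0.053] g 0.155 q [-0.419  0.429  1.634  0.     1.078 -1.53 ] jt6 0.02
```

{"fn": "servo_tool", "kwargs": {"steps": "0 0 0.0001 0.0037 0 0;0 0 0.0002 0.0074 0 0;0 0 0.0003 0.0111 0 0"}}

```text
t: 13.7
tool_pos: [0.5805, -0.1828, 0.0925]
eef_rot: [-0.809, 1.415, 0.81]
wrist_force: [0.5, 0.9, -2.1]
gripper_width: 0.156
```

```bash
python3 turn.py 0.971; python3 samp.py
```

```text
t 13.7 tcp [ 0.5805 -0.1828  0.0925] psi 1.0393 tilt [-0.0002  0.0001] F [ 0.51  0.88 -2.11] T [ 0.042 -0.005  0.069] g 0.156 q [-0.419  0.43   1.634  0.     1.078 -1.459] jt6 -0.16
0.0 -0.0 0.0003 0.0112 0 0
[0.5805794237547924, -0.18242523929140725, 0.0922, 0.9708847686971627]
t 13.9 Tz [ 0.034 -0.035 -0.034  0.024] -0.003 F [ 0.1 -0.2 -1.5] Txy [ 0.03 -0.02]
t 13.9 tcp [ 0.5805 -0.1828  0.0925] psi 1.0412 tilt [-0.0002  0.0001] F [ 0.06 -0.16 -1.46] T [ 0.035 -0.022  0.024] g 0.154 q [-0.419  0.43   1.634 -0.     1.078 -1.46 ] jt6 0.019
```

{"fn": "servo_tool", "kwargs": {"steps": "0 0 0.0001 0.0037 0 0;0 0 0.0002 0.0074 0 0;0 0 0.0003 0.0112 0 0"}}

```text
t: 14.2
tool_pos: [0.5806, -0.1828, 0.0924]
eef_rot: [-0.755, 1.436, 0.756]
wrist_force: [-0.2, 0.8, -1.4]
gripper_width: 0.157
```

```bash
python3 turn.py 0.901; python3 samp.py
```

```text
t 14.2 tcp [ 0.5806 -0.1828  0.0924] psi 0.9689 tilt [-0.0002 -0.    ] F [-0.17  0.84 -1.45] T [ 0.109  0.034 -0.007] g 0.157 q [-0.419  0.43   1.634 -0.     1.078 -1.388] jt6 -0.168
0.0 -0.0 0.0002 0.0111 0 0
[0.5806076522286392, -0.18238397001392043, 0.0922, 0.9011414117874692]
t 14.4 Tz [0.035 0.013 0.059 0.017] 0.031 F [ 0.5  0.6 -2.1] Txy [0.12 0.01]
t 14.4 tcp [ 0.5806 -0.1828  0.0925] psi 0.9708 tilt [-0.0001 -0.    ] F [ 0.46  0.6  -2.07] T [0.115 0.012 0.017] g 0.154 q [-0.419  0.43   1.634 -0.     1.078 -1.39 ] jt6 0.018
```

{"fn": "servo_tool", "kwargs": {"steps": "0 0 0.0001 0.0037 0 0;0 0 0.0002 0.0074 0 0;0 0 0.0002 0.0111 0 0"}}

```text
t: 14.7
tool_pos: [0.5806, -0.1827, 0.0925]
eef_rot: [-0.702, 1.454, 0.702]
wrist_force: [-0.5, -1.2, -1.6]
gripper_width: 0.153
```

```bash
python3 turn.py 0.831; python3 samp.py
```

```text
t 14.7 tcp [ 0.5806 -0.1827  0.0925] psi 0.8992 tilt [-0.     -0.0001] F [-0.49 -1.16 -1.64] T [0.053 0.017 0.022] g 0.153 q [-0.419  0.43   1.634 -0.     1.078 -1.318] jt6 -0.159
0.0 -0.0 0.0003 0.0112 0 0
[0.5806542058885122, -0.1823251673205091, 0.0922, 0.8307697363470579]
t 14.9 Tz [ 0.013 -0.043  0.024  0.045] 0.01 F [ 0.3 -0.2 -2.8] Txy [0.06 0.07]
t 14.9 tcp [ 0.5807 -0.1828  0.0925] psi 0.9011 tilt [-0.     -0.0001] F [ 0.3  -0.2  -2.75] T [0.06  0.07  0.045] g 0.155 q [-0.419  0.43   1.634 -0.     1.078 -1.32 ] jt6 0.019
```

View pics/cs.png

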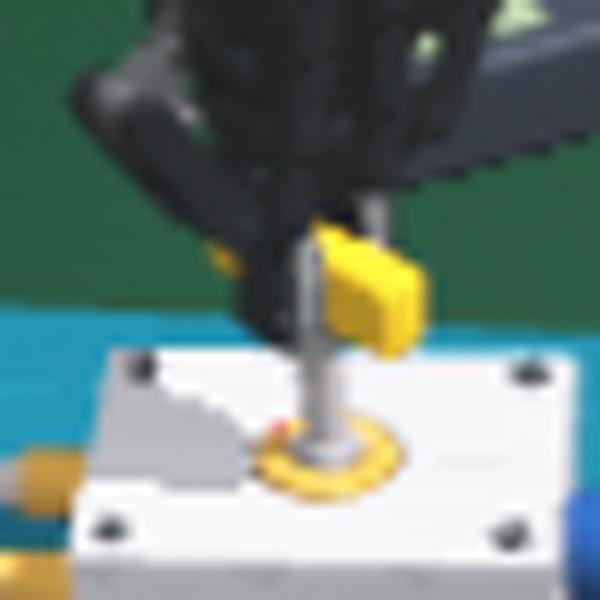

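{"fn": "servo_tool", "kwargs": {"steps": "0 0 0.0001 0.0037 0 0;0 0 0.0002 0.0074 0 0;0 0 0.0003 0.0112 0 0"}}

```text
t: 15.2
tool_pos: [0.5807, -0.1827, 0.0925]
eef_rot: [-0.648, 1.472, 0.647]
wrist_force: [-0.4, -0.2, -2.3]
gripper_width: 0.157
```

```bash
python3 turn.py 0.761; python3 samp.py
```

```text
t 15.2 tcp [ 0.5807 -0.1827  0.0925] psi 0.8288 tilt [-0.     -0.0002] F [-0.37 -0.22 -2.31] T [-0.061  0.021  0.072] g 0.157 q [-0.419  0.43   1.634 -0.     1.078 -1.248] jt6 -0.168
0.0 -0.0 0.0003 0.0111 0 0
[0.5807047789545822, -0.18226978352334527, 0.0922, 0.7610263794373644]
t 15.4 Tz [-0.005  0.021 -0.009  0.075] 0.02 F [-0.6 -0.7 -2.1] Txy [-0.02  0.02]
t 15.4 tcp [ 0.5807 -0.1827  0.0925] psi 0.8307 tilt [-0.0001 -0.0001] F [-0.59 -0.71 -2.08] T [-0.024  0.02   0.075] g 0.158 q [-0.419  0.43   1.634 -0.     1.078 -1.25 ] jt6 0.019
```

{"fn": "servo_tool", "kwargs": {"steps": "0 0 0.0001 0.0037 0 0;0 0 0.0002 0.0074 0 0;0 0 0.0003 0.0111 0 0"}}

```text
t: 15.7
tool_pos: [0.5807, -0.1827, 0.0925]
eef_rot: [-0.594, 1.488, 0.594]
wrist_force: [0.0, -1.6, -2.5]
gripper_width: 0.153
```

```bash
python3 turn.py 0.691; python3 samp.py
```

```text
t 15.7 tcp [ 0.5807 -0.1827  0.0925] psi 0.7595 tilt [-0.0001 -0.0003] F [ 0.04 -1.55 -2.54] T [-0.049  0.044  0.159] g 0.153 q [-0.419  0.43   1.633 -0.     1.078 -1.178] jt6 -0.004
0.0 -0.0 0.0003 0.0111 0 0
[0.5807590885946523, -0.18221805864542903, 0.0922, 0.6912830225276709]
t 15.9 Tz [0.145 0.177 0.133 0.138] 0.148 F [ 0.4 -0.5 -1.4] Txy [-0.08  0.08]
t 15.9 tcp [ 0.5808 -0.1827  0.0925] psi 0.7611 tilt [-0.     -0.0002] F [ 0.43 -0.45 -1.39] T [-0.079  0.083  0.138] g 0.155 q [-0.419  0.43   1.634 -0.     1.078 -1.18 ] jt6 0.156
```

{"fn": "servo_tool", "kwargs": {"steps": "0 0 0.0001 0.0037 0 0;0 0 0.0002 0.0074 0 0;0 0 0.0003 0.0111 0 0"}}

```text
t: 16.2
tool_pos: [0.5808, -0.1827, 0.0925]
eef_rot: [-0.54, 1.503, 0.539]
wrist_force: [-0.3, -0.2, -1.2]
gripper_width: 0.158
```

```bash
python3 turn.py 0.621; python3 samp.py
```

```text
t 16.2 tcp [ 0.5808 -0.1827  0.0925] psi 0.6894 tilt [-0.0001 -0.0002] F [-0.28 -0.18 -1.22] T [-0.154  0.062  0.232] g 0.158 q [-0.419  0.43   1.633 -0.     1.078 -1.108] jt6 0.013
0.0 -0.0001 0.0003 0.0112 0 0
[0.5808328089009198, -0.18218950489884775, 0.0922, 0.6209113470872596]
t 16.4 Tz [0.172 0.165 0.181 0.238] 0.189 F [ 0.7 -0.2 -2.6] Txy [-0.17  0.07]
t 16.4 tcp [ 0.5808 -0.1827  0.0925] psi 0.6912 tilt [-0.     -0.0002] F [ 0.71 -0.17 -2.64] T [-0.166  0.07   0.238] g 0.156 q [-0.419  0.43   1.633 -0.     1.078 -1.11 ] jt6 0.173
```

{"fn": "servo_tool", "kwargs": {"steps": "0 0 0.0001 0.0037 0 0;0 0 0.0002 0.0074 0 0;0 -0.0001 0.0003 0.0112 0 0"}}

```text
t: 16.7
tool_pos: [0.5809, -0.1826, 0.0925]
eef_rot: [-0.485, 1.516, 0.485]
wrist_force: [0.1, -1.2, -3.0]
gripper_width: 0.157
```

```bash
python3 turn.py 0.551; python3 samp.py
```

```text
t 16.7 tcp [ 0.5809 -0.1826  0.0925] psi 0.6191 tilt [-0.0001 -0.0002] F [ 0.11 -1.16 -3.01] T [-0.116  0.097  0.208] g 0.157 q [-0.419  0.43   1.633 -0.     1.079 -1.038] jt6 0.023
0.0 0.0 0.0002 0.0111 0 0
[0.5808734763306224, -0.1821604160666025, 0.0922, 0.5511679901775661]
t 16.9 Tz [0.213 0.179 0.181 0.258] 0.208 F [-0.5 -1.2 -2.2] Txy [-0.22  0.11]
t 16.9 tcp [ 0.5809 -0.1826  0.0925] psi 0.6208 tilt [-0.0001 -0.0001] F [-0.52 -1.21 -2.23] T [-0.219  0.114  0.258] g 0.152 q [-0.419  0.43   1.633 -0.     1.079 -1.039] jt6 0.19
```

{"fn": "servo_tool", "kwargs": {"steps": "0 0 0.0001 0.0037 0 0;0 0 0.0002 0.0074 0 0;0 0 0.0002 0.0111 0 0"}}

```text
t: 17.2
tool_pos: [0.5809, -0.1826, 0.0925]
eef_rot: [-0.431, 1.528, 0.43]
wrist_force: [-0.8, -1.3, -2.5]
gripper_width: 0.151
```

```bash
python3 turn.py 0.456; python3 samp.py
```

```text
t 17.2 tcp [ 0.5809 -0.1826  0.0925] psi 0.5493 tilt [-0.0001 -0.0002] F [-0.79 -1.3  -2.53] T [-0.214  0.184  0.184] g 0.151 q [-0.419  0.43   1.633 -0.     1.079 -0.968] jt6 0.049
0.0 0.0 0.0004 0.0151 0 0
[0.5809586676753365, -0.1821080478053578, 0.0922, 0.4562918920391544]
t 17.4 Tz [0.185 0.195 0.214 0.206] 0.2 F [-0.6 -1.5 -2.9] Txy [-0.31  0.1 ]
t 17.4 tcp [ 0.5809 -0.1826  0.0925] psi 0.5511 tilt [-0.0001 -0.0001] F [-0.59 -1.51 -2.92] T [-0.315  0.098  0.206] g 0.156 q [-0.419  0.43   1.633 -0.     1.079 -0.97 ] jt6 0.206
```

{"fn": "servo_tool", "kwargs": {"steps": "0 0 0.0001 0.0037 0 0;0 0 0.0002 0.0074 0 0;0 0 0.0003 0.0111 0 0;0 0 0.0004 0.0151 0 0;0 0 0.0004 0.0151 0 0;0 0 0.0004 0.0151 0 0"}}

```text
t: 18.0
tool_pos: [0.581, -0.1825, 0.0925]
eef_rot: [-0.358, 1.541, 0.358]
wrist_force: [-0.3, -1.8, -2.5]
gripper_width: 0.156
```

```bash
python3 samp.py
```

```text
t 18.2 Tz [0.215 0.226 0.228 0.217] 0.222 F [-0.4 -1.9 -2.9] Txy [-0.36  0.12]
t 18.2 tcp [ 0.581  -0.1825  0.0925] psi 0.4563 tilt [-0.     -0.0001] F [-0.41 -1.9  -2.9 ] T [-0.358  0.124  0.217] g 0.155 q [-0.418  0.43   1.633 -0.     1.079 -0.875] jt6 0.219
```

View pics/cs.png

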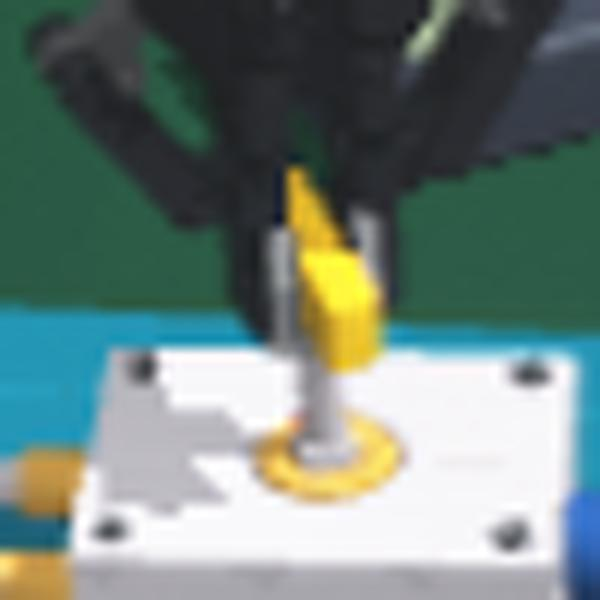

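{"fn": "servo_tool", "kwargs": {"steps": "0 0 0 0 0 0;0 0 0 0 0 0;0 0 0 0 0 0;0 0 0 0 0 0;0 0 0 0 0 0;0 0 0 0 0 0;0 0 0 0 0 0;0 0 0 0 0 0", "jaw": 1}}

```text
t: 19.0
tool_pos: [0.581, -0.1825, 0.0925]
eef_rot: [-0.358, 1.541, 0.358]
wrist_force: [-0.5, 0.5, -0.2]
gripper_width: 0.997
```

```bash
python3 samp.py
```

```text
t 19.2 Tz [ 0.012 -0.012  0.012  0.011] 0.006 F [ 0.3 -0.1  0.2] Txy [-0.   -0.01]
t 19.2 tcp [ 0.581  -0.1825  0.0925] psi 0.4563 tilt [-0.     -0.0001] F [ 0.31 -0.1   0.18] T [-0.003 -0.008  0.011] g 1.004 q [-0.418  0.43   1.633 -0.     1.079 -0.875] jt6 0.0
```

View pics/cs.png

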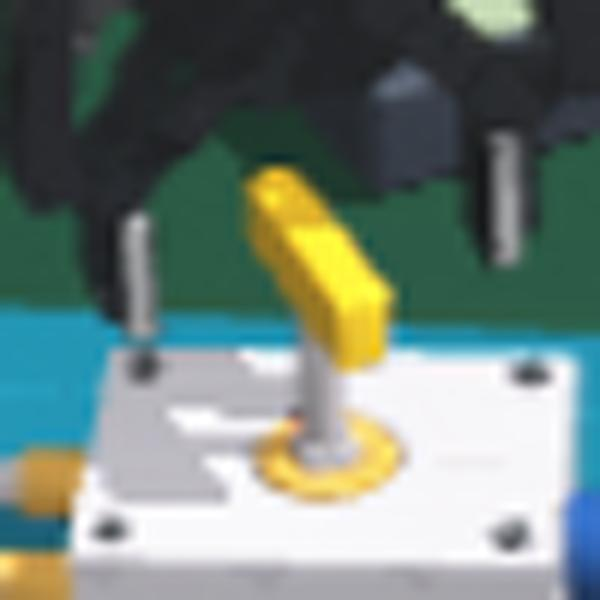

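{"fn": "servo_tool", "kwargs": {"steps": "-0.05 0 0 0 0 0;-0.15 0 0 0 0 0;-0.3 0 0 0 0 0;-0.45 0 0 0 0 0;-0.5 0 0 0 0 0;-0.5 0 0 0 0 0;-0.5 0 0 0 0 0;-0.5 0 0 0 0 0"}}

```text
t: 20.0
tool_pos: [0.5798, -0.182, 0.2154]
eef_rot: [-0.356, 1.544, 0.36]
wrist_force: [-0.2, 0.5, -0.3]
gripper_width: 0.999
```

```bash
python3 samp.py
python3 - <<'E'
from fit import *
s=cv2.imread('pics/side_s.png')
crop(s,180,320,100,200,5,'pics/c9.png')
def ym(img,b):
    u0,u1,v0,v1=b; c=img[v0:v1,u0:u1].astype(float)
    r=(np.minimum(c[...,2],c[...,1])-c[...,0])/np.maximum(c.max(2),1)
    return np.clip((r-.25)/.25,0,1)
b=(254,277,140,163);M=ym(s,b)
f=lambda p:((sil('side',boxpts(p[0],p[1],p[2],.062,.012,.100+p[3],.122+p[3]),b)-M)**2).sum()
for y0 in(-1.,-1.3):
    x0=np.array([.581,-.183,y0,0]);S=[x0]+[x0+np.eye(4)[i]*[.004,.004,.2,.004][i] for i in range(4)]
    r=minimize(f,x0,method='Nelder-Mead',options=dict(initial_simplex=S)); print(r.x,r.fun)
E
```

```text
t 20.2 Tz [0.025 0.003 0.016 0.016] 0.015 F [-1.2 -0.2  0.7] Txy [-0.07  0.03]
t 20.2 tcp [ 0.5805 -0.1822  0.2161] psi 0.4563 tilt [-0.0023  0.001 ] F [-1.2  -0.19  0.68] T [-0.068  0.025  0.016] g 0.998 q [-0.418  0.336  1.455 -0.     1.354 -0.875] jt6 0.0
[ 0.58114435 -0.18283974 -1.04421667  0.00238978] 4.946487675531509
[ 5.81857011e-01 -1.87085608e-01 -1.04253791e+00 -2.23217091e-04] 4.888046915299238
```

View pics/c9.png

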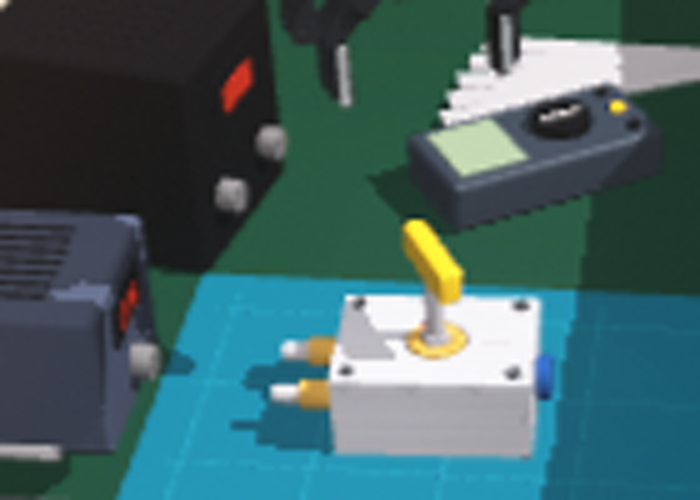

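```bash
python3 -c "
from bench import env
print(env.job_done())"
```

```text
the job is handed in; nothing more can be done
None
```

I moved the smallest yellow T-key from its stand into the plug, turned it clockwise past the bite, released it, lifted clear and handed the job in at about 20 s. No verdict is reported.

- **Seating:** The key reached the bottom of the recess at about 7 N. Side forces while inserting stayed below about 5 N. One sideways correction during insertion went the wrong way by about 1 mm and was put right straight away.
- **Bite:** I felt the bite between 0.77 and 0.84 rad of commanded turn. The paused moment jumped from about 0.02 to 0.15 N m.
- **Final turn:** I stopped 0.30 to 0.375 rad (17 to 21 degrees) past the bite, going by angle.
- **Last view:** The key stands upright and released in the plug, with the gripper about 0.12 m above it. The meter, the only bystander in that last close-up, looked undisturbed. I took no final picture of the whole bench.

Two checks did not fully agree:

- **Moment:** The final paused moment was about 0.22 N m, against the 0.18 N m expected at snug. Taken alone, that would put the plug about 0.57 rad past the bite. That is above the 0.52 rad limit and near the 0.60 rad at which the block cracks. I trusted the angle, because the plug was still turning freely 0.375 rad before the final position.
- **Handle angle:** The picture fit gave the handle angle as -1.04 rad, against about -1.115 rad from the arm. I put this down to fit error and slack in the recess.

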